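Dust cover onto the upward-looking camera's light box

TASK

The upward-looking camera is done for the day: close its light box with the dust cover. Lift the cover out of the wire rack, lay it flat on the bench with its handle up and let go of it to change your grip, then lower it gently onto the light box so that it sits level and fully down over the rim. Do not drop the cover, and leave the spare panel, the motor and the lens where they are.

Things in the scene. Friction and masses are not known exactly. Their poses are not given: they have to be found in the camera images.
- cover_mid (a point): Dust cover, loose, 0.28 kg: shallow lid of bare aluminium sheet, 172 x 132 mm outside; 3 mm top plate, 2.5 mm skirt folded down 16 mm on all four sides (inside 167 x 127). Point: centre of the plate's inner face, which rests on the rim. x points out of the top through the handle, y along the long side, z along the short side. Lying flat, handle up: x vertical, point 16 mm above the bench.
- cover_edge (a point): Middle of the long edge of the cover that is uppermost at the start (axes as cover_mid; 66 mm from it along z, mid-thickness). The cover starts standing on its other long edge in one rack slot, z up, handle facing away from the robot, leaning up to a few degrees. The edge is 19 mm thick along x: outer face of the plate 9.5 mm one way, free edge of the skirt 9.5 mm the other.
- cover_handle (a point): Centre of the grip bar of the black bow handle in the middle of the cover's top, 31 mm out from cover_mid along x (axes as cover_mid). The bar is 100 mm long along y, 14 mm wide along z, 12 mm thick along x, with 22 mm of free space between it and the plate.
- station_rim (a point): Light box, fixed: black frame 160 mm (along its y) x 120 mm (x) outside, open-topped, on two yellow brackets over a camera that looks up through a hole in the white diffuser. Point: centre of the opening at the rim's top, 145 mm above the bench; z up. The cover fits over it with 3.5 mm play each side, long side along y, either way round; fully down, cover_mid coincides with this point.
- rack_mid (a point): Wire rack, fixed: grey sheet base 180 x 180 mm, 5 mm thick. Point: middle of the base's upper face. Two slots 24 mm wide run along its y axis, at x = +45 and x = -45 mm, each between two dark wire hoops 156 mm long with tops 49 mm above the bench. The cover stands in one slot, the spare panel in the other.
- panel_mid (a point): Spare backlight panel, loose, to be left alone: a plain black plate 150 mm long, 110 mm high, 18 mm thick with a white face and no handle, standing in the rack's other slot. This point is its centre.
- motor_mid (a point): Stepper motor standing on the bench beyond the work, shaft up: black square body with bright end flanges, 58 x 58 mm, 66 mm high without the shaft (86 mm with it). This point is its centre, 33 mm up. To be left alone.
- lens_mid (a point): Spare camera lens standing on the bench beyond the work: black, up to 54 mm in diameter, 72 mm high. This point is its centre, 36 mm up. To be left alone.

How it is judged:
By the outcome, as a careful person would: the job done as asked, in the order asked, and still so for the second after the job is handed in, with the robot touching nothing.
It also fails if it takes over 72 s, if anything falls off the work surface, if the arm or the gripper's body presses on something with over 40 N, if the wrist force passes 120 N, or if a joint passes its speed limit or range.

ROBOT

A 6-joint arm with a two-finger parallel gripper is mounted at the origin on the work surface. World frame = base frame: x ahead of the robot, y to its left, z up, the work surface at z = 0. Lengths are in mm, angles in rad, forces in N, time in s.
With the tool pointing down it reaches from about 325 to 1000 mm from the base axis. Payload 5.1 kg.
Tool frame: the origin (TCP) lies at the very end of the fingers, on their centre line; the grasp point (between the pads) lies 19 mm behind it (bot.hold_point_z is the distance from the TCP to the grasp point, in mm); z points along the fingers, y is the line along which they close (so a half turn about z gives the same grasp; the last joint's range is limited). The gripper opens to 85 mm and grips with 20 to 120 N. Pads are 22 mm wide; open, the fingers measure 114 mm over their backs; the gripper's body (76 mm by 85 mm) begins 54 mm behind the grasp point. The pads swing forward as they close: fully open they stand 13 mm farther back than shut.
Start: joints at [1.139, 0.124, 1.65, -0, 1.367, -0.083], TCP at [222.171, 610.839, 194.922] pointing down, gripper open.
Joint ranges: [-2.61, 2.61], [-1.02, 2.33], [0.03, 2.71], [-1.35, 4.49], [0.32, 2.68], [-2.91, 2.91]. Speed limits (rad/s): [2.57, 2.57, 3.14, 3.14, 3.14, 3.14].

INTERFACE

Orientations are given as a rotation vector (axis times angle).
In Python, from station import bot, optics, models gives the robot as it stands.
- The arm moves only by the tool drive_tool, never from a script. Its argument "motion" is a list of rows, each a list of 3 entries, a list of its own where there are three numbers: the opening, from 0 (shut) to 1 (fully open), then the shift along the tool's x, y, z in cm, then the turn, a rotation vector about the tool's x, y, z in degrees. In form: [[gripper, [x, y, z], [wx, wy, wz]], ...]. A call has 1 to 5 rows; each row shifts and turns the commanded pose from where the row before left it, along the tool's axes as they then stand; what a row does not reach is not made up. A row lasts 1/10 s, in which the tool goes at most 50 mm and 8.59 degrees, less where a joint would pass 70% of its speed; a pose out of reach is approached as far as the arm can. A call is refused whole if a number of a shift passes 5 or a number of a turn 8.59, either way. A call with a gripper value outside its range is refused whole. The fingers move at their own pace and stop on an object; "force" is the grip in N (left out, the last holds). Time passes only in rows, so rows that do not move let the fingers close. It gives the time, the measured TCP pose, the force, the opening and the grip force at its end, in the units of the state.
- bot.observe(): the state, without advancing time (a new reading comes with each control period).
- optics.camera(name): name is "side" or "top" or "wrist"; returns a dict with "pixels" (400x640x3 uint8, blue, green, red), "fx", "fy", "cx", "cy" (pixels), "k1" (the pictures are not rectified: a ray, as slopes to the right and down, at radius r is drawn at 1 + k1 r^2 times it, then the intrinsics apply), "R" (3x3) and "t" (3): a world point X has camera coordinates R X + t. Camera axes: x right, y down, z forward; pixel columns grow to the right and rows downward; lengths in mm; the calibration is good to about 2 mm. A picture is of the moment at which its call begins. There is no depth.
- bot.sign_off(): hands the job in; it is judged then, once.
Trained networks look in the newest picture that a camera, given by its name, has taken for a name from the list of things; names that differ only in an ending like _2 or _b are one class to them, and where a whole thing is asked for, a point or a joint stands for the part that bears it (a point fixed in the world has none). Each returns a list of dicts, best first, with "conf" (0 to 1); they miss things now and then, are a little off and sometimes report something else, mostly with a low value. They report only what shows in the picture. A call takes as long as a camera call.
- models.masks_of(camera, label): "mask" (400x640 bool, what is visible of it) and "extent" ([left, top, right, bottom] in pixels, round what is visible of it).
- models.tip_of(camera, label): "at" ([column, row] in pixels: a listed point, or the origin of a listed thing).
The state is a dict: "time_s": time; "qpos": joint angles; "qd": joint speeds; "joint_efforts": joint torques, N m; "ee_pos": TCP position; "tcp_rot": TCP orientation; "force": force on the tool from outside, world axes, zero at the start; "ft_torque": the same for the moment, N m; "width": opening from 0.0 (shut) to 1.0 (fully open); "gripper_force": force on a finger pad.
Only numpy, scipy, OpenCV 4.12 (cv2) and the standard library are available. Lean on these libraries where they do the work, as an engineer would, in place of code of your own. Each camera call takes 0.05 s, during which the arm holds its last target. There are 200 camera calls.

## Working session

There is one attempt and no reset: what is moved stays moved. The work goes in short steps, Python scripts to look and compute and a tool call to move; the robot and the scene stay as the last step left them, time stands still between calls to the robot, and variables do not carry over. Pictures are saved under pics/ and viewed, at most 10 in all, crops included, and the job is handed in when it is done.

Besides the shell and the picture viewer there is one more tool, called after "Call:" as name([rows], argument=value, ...), one row to a line, values as JSON. drive_tool: Moves the arm, as the interface text tells. Its arguments: {"type":"object","properties":{"motion":{"type":"array","items":{"type":"array"}},"force":{"type":"number"}},"required":["motion"]}

```bash
mkdir -p pics; ls
cat > h.py <<'E'
import numpy as np, cv2
from scipy.spatial.transform import Rotation as Ro
from scipy.optimize import least_squares
from station import bot, optics, models
def K(c): return np.array([[c['fx'],0,c['cx']],[0,c['fy'],c['cy']],[0,0,1.]])
def proj(c,X):
    X=np.atleast_2d(X)@np.array(c['R']).T+c['t']
    s=X[:,:2]/X[:,2:]; s=s*(1+c['k1']*(s**2).sum(1,keepdims=True))
    return s*[c['fx'],c['fy']]+[c['cx'],c['cy']]
def ray(c,p):
    s=cv2.undistortPoints(np.array([[p]],float),K(c),np.array([c['k1'],0,0,0.]))[0,0]
    R=np.array(c['R']); d=R.T@np.r_[s,1]; return -R.T@np.array(c['t']),d/np.linalg.norm(d)
def tri(cs,ps):
    A=np.zeros((3,3));b=np.zeros(3)
    for c,p in zip(cs,ps):
        o,d=ray(c,p);M=np.eye(3)-np.outer(d,d);A+=M;b+=M@o
    return np.linalg.solve(A,b)
def onz(c,p,z):
    o,d=ray(c,p); return o+d*(z-o[2])/d[2]
E
python3 - <<'E'
from h import *
np.set_printoptions(precision=1,suppress=True)
s=bot.observe();print(s)
C={}
for n in ['side','top','wrist']:
    C[n]=optics.camera(n);cv2.imwrite(f'pics/{n}0.png',C[n]['pixels'])
    print(n,-np.array(C[n]['R']).T@C[n]['t'],C[n]['fx'],C[n]['k1'])
for l in ['cover_mid','cover_edge','cover_handle','station_rim','rack_mid','panel_mid','motor_mid','lens_mid']:
    P={}
    for n in ['side','top']:
        r=models.tip_of(n,l)
        if r: P[n]=r[0]['at'];print(l,n,[(np.round(q['at'],1),round(q['conf'],2)) for q in r[:2]])
    if len(P)==2: print('   3D',tri([C[n] for n in P],P.values()))
E
```

```text
pics
{'time_s': 0.0, 'qpos': array([ 1.1,  0.1,  1.7, -0. ,  1.4, -0.1]), 'qd': array([ 0.,  0., -0.,  0.,  0., -0.]), 'joint_efforts': array([  0. , -42.4, -36.5,   0. ,   0. ,  -0. ]), 'ee_pos': array([221.9, 610.2, 193.7]), 'tcp_rot': array([-0.5, -3.1,  0. ]), 'force': array([ 0.9, -0.4, -0.1]), 'ft_torque': array([ 0.,  0., -0.]), 'gripper_force': 0.0, 'width': 0.9989683499626297}
side [ 120.6 -582.3  774.5] 493.06232680671746 -0.03757174490549569
top [ 489.9    1.8 1154.2] 468.70513250176134 -0.03134800460605
wrist [143.9 639.4 373.3] 300.4740679471272 -0.04789955046103419
cover_mid side [(array([191.1, 174. ]), 0.89), (array([180.9, 155.9]), 0.56)]
cover_mid top [(array([200.3, 258.5]), 0.78)]
   3D [489.5 284.7  77.1]
cover_edge side [(array([181. , 154.1]), 0.93)]
cover_edge top [(array([189.7, 267.8]), 0.58)]
   3D [473.7 288.7 138.9]
cover_handle side [(array([200. , 168.3]), 0.69), (array([210.1, 191.5]), 0.43)]
cover_handle top [(array([201.2, 250.3]), 0.8)]
   3D [509.8 280.   85.4]
station_rim side [(array([398.1, 290.2]), 0.71)]
station_rim top [(array([457.5, 237.2]), 0.96)]
   3D [ 536.6 -288.7  144.7]
rack_mid side [(array([206.1, 191.8]), 0.64)]
rack_mid top [(array([205.3, 247.2]), 0.84)]
   3D [518.3 292.    2. ]
panel_mid side [(array([223.7, 166.5]), 0.78)]
motor_mid side [(array([392.4, 207.2]), 0.71)]
motor_mid top [(array([351.9, 138.3]), 0.65)]
   3D [784.  -71.   28.4]
lens_mid side [(array([350. , 170.6]), 0.86)]
lens_mid top [(array([286.2, 131.9]), 0.63)]
   3D [803.4  89.   30.5]
```

View pics/side0.png

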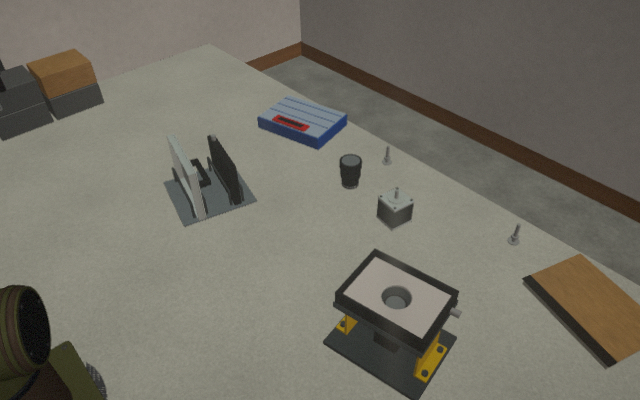

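View pics/top0.png

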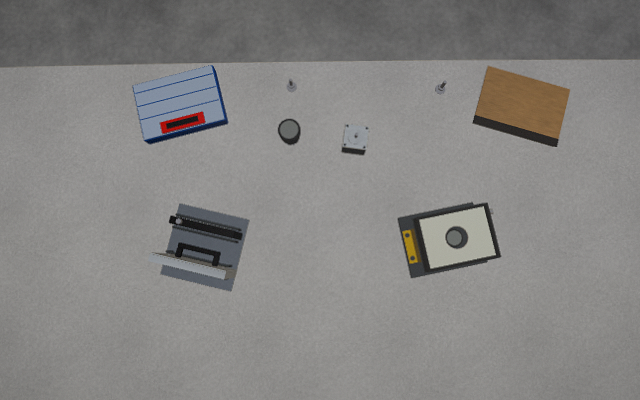

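The side view shows the cover standing in the near slot (column 185, row 178), with its bare edge up. Behind it is the panel (225,168), and the light box is at (397,300). In the top view the cover's top edge runs from (152,254) to (228,275), with the handle at (198,250) and the rim at (458,237).

```bash
cat >> h.py <<'E'
def box(x,y,z): return np.array([[a,b,c] for a in x for b in y for c in z],float)
COVER=[box((-16,3),(-86,86),(-66,66)),box((25,37),(-50,50),(-7,7)),box((3,37),(-50,-40),(-7,7)),box((3,37),(40,50),(-7,7))]
S=4
def render(c,parts,T,Rm):
    im=np.zeros((400*S,640*S),np.uint8)
    for b in parts:
        p=proj(c,b@Rm.T+T)
        h=cv2.convexHull(np.float32(p))
        cv2.fillConvexPoly(im,np.int32(np.round((h+.5)*S*16-8)),255,shift=4)
    return cv2.resize(im,(640,400),interpolation=cv2.INTER_AREA)/255.
def fit(cams,masks,parts,T0,R0,free=range(6),it=400):
    from scipy.optimize import minimize
    free=list(free);sc=np.array([1,1,1,.02,.02,.02])*4
    def pose(v):
        w=np.zeros(6);w[free]=v;w*=sc
        return np.array(T0)+w[:3],Ro.from_rotvec(w[3:]).as_matrix()@R0
    def f(v):
        T,Rm=pose(v);e=0
        for c,m in zip(cams,masks):
            r=render(c,parts,T,Rm);e+=np.abs(r-m).sum()/m.sum()
        return e
    n=len(free)
    sim=np.vstack([np.zeros(n),np.eye(n)*2])
    r=minimize(f,np.zeros(n),method='Nelder-Mead',options=dict(maxiter=it,initial_simplex=sim,xatol=.02,fatol=1e-4))
    return (*pose(r.x),r.fun)
E
cat > a.py <<'E'
from h import *
np.set_printoptions(precision=2,suppress=True)
print([a for a in dir(bot) if a[0]!='_'],bot.hold_point_z)
C={n:optics.camera(n) for n in ['side','top']}
M={}
for l in ['cover_mid','rack_mid','station_rim']:
    for n in C:
        r=models.masks_of(n,l)
        if r: M[l,n]=r[0]['mask'];print(l,n,len(r),r[0]['conf'],r[0]['extent'],r[0]['mask'].sum())
        else: print(l,n,None)
# cover fit; yaw from top edge guess
yaw=np.arctan2(473.7-0,1)*0
a,b=onz(C['top'],(152,254),137),onz(C['top'],(228,275),137);d=a-b;print('edge ends',a,b)
yv=d/np.linalg.norm(d); R0=np.c_[np.cross(yv,[0,0,1]),yv,[0,0,1]]
T,Rm,e=fit(C.values(),[M['cover_mid',n] for n in C],COVER,[487,285,72],R0)
print('cover',T,'\n',Rm,e,'edge',T+Rm@[-6.5,0,66])
pic=[]
for n,(u,v,w,h) in dict(top=(390,190,120,100),side=(315,235,160,150)).items():
    pic.append(cv2.resize(C[n]['pixels'][v:v+h,u:u+w],(400,400*h//w),interpolation=cv2.INTER_CUBIC))
H=max(p.shape[0] for p in pic)
cv2.imwrite('pics/st.png',np.hstack([np.pad(p,((0,H-p.shape[0]),(0,0),(0,0))) for p in pic]))
E
python3 a.py
```

```text
['PlanningError', 'hold_point_z', 'observe', 'sign_off'] 18.700000000000003
cover_mid side 1 0.69 [167.6, 133.7, 213.3, 219.9] 1459
cover_mid top 1 0.81 [150.7, 239.1, 234.7, 279.3] 1399
rack_mid side 1 0.71 [165.6, 156.0, 256.5, 225.9] 2455
rack_mid top 1 0.67 [161.9, 206.7, 249.1, 290.1] 3591
station_rim side 1 0.9 [326.6, 245.8, 459.0, 398.5] 12922
station_rim top 1 0.68 [399.5, 201.6, 498.8, 281.3] 5559
edge ends [502.54 373.59 137.  ] [457.07 206.26 137.  ]
cover [484.52 296.45  68.78] 
 [[ 0.97  0.24  0.01]
 [-0.24  0.97  0.03]
 [ 0.   -0.03  1.  ]] 0.1844863298344925 edge [478.62 300.21 134.73]
```

View pics/st.png

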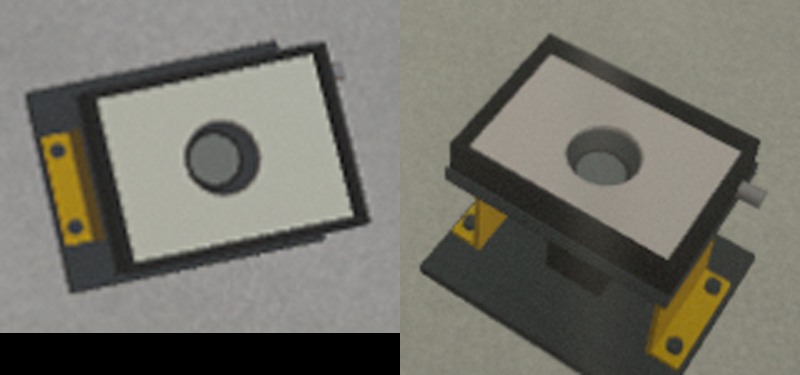

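The crop shows the rim's outer top corners in the top view at about (487.5,202.6) and (500.4,256.6). The diffuser is light and the hole is in the middle.

```bash
cat >> h.py <<'E'
def plan(Tt,Rt):
    """shift of tool in current tool axes (cm), and rotation vector in tool axes (deg)"""
    s=bot.observe();R=Ro.from_rotvec(s['tcp_rot']).as_matrix()
    d=R.T@(np.array(Tt)-s['ee_pos'])/10; w=np.degrees(Ro.from_matrix(R.T@Rt).as_rotvec())
    print('shift cm',np.round(d,2),'turn deg',np.round(w,2),'| now q',np.round(s['qpos'],3),'pos',np.round(s['ee_pos'],1),'F',np.round(s['force'],1),'w',round(s['width'],3),'gf',round(s['gripper_force'],1),'t',round(s['time_s'],2))
    return d,w
E
python3 - <<'E'
from h import *
np.set_printoptions(precision=3,suppress=True)
s=bot.observe();print(Ro.from_rotvec(s['tcp_rot']).as_matrix())
xc=np.array([.967,-.255,0]);xc/=np.linalg.norm(xc)
for k in (1,-1):
    y=k*xc;z=np.array([0,0,-1.]);print(k);plan([480,290,200],np.c_[np.cross(y,z),y,z])
c=optics.camera('wrist');print(Ro.from_rotvec(s['tcp_rot']).as_matrix().T@(-np.array(c['R']).T@c['t']-s['ee_pos']))
E
```

```text
[[-0.94   0.342 -0.   ]
 [ 0.342  0.94  -0.   ]
 [ 0.    -0.    -1.   ]]
1
shift cm [-35.2  -21.34  -0.51] turn deg [-0.    0.   84.79] | now q [ 1.139  0.124  1.65   0.     1.367 -0.083] pos [222.2 610.8 194.9] F [0.2 0.2 0.8] w 1.001 gf 0.0 t 1.35
-1
shift cm [-35.2  -21.34  -0.51] turn deg [ -0.    -0.   -95.21] | now q [ 1.139  0.124  1.65   0.     1.367 -0.083] pos [222.2 610.8 194.9] F [0.2 0.2 0.8] w 1.001 gf 0.0 t 1.35
[  83.322    0.293 -179.536]
```

Call:
drive_tool([
  [1,[-3.9,-2.4,0],[0,0,0]],
  [1,[-3.9,-2.4,0],[0,0,0]],
  [1,[-3.9,-2.4,0],[0,0,0]],
  [1,[-3.9,-2.4,0],[0,0,0]],
  [1,[-3.9,-2.4,0],[0,0,0]],
])

```text
time_s: 1.9
ee_pos: [365.3, 430.0, 195.1]
tcp_rot: [0.544, 3.094, 0.001]
force: [0.0, -0.0, 0.6]
width: 0.999
gripper_force: 0.0
```

Call:
drive_tool([
  [1,[-3.9,-2.4,0],[0,0,0]],
  [1,[-3.9,-2.4,0],[0,0,0]],
  [1,[-3.9,-2.4,0],[0,0,0]],
  [1,[-3.9,-2.4,0],[0,0,0]],
  [1,[0,0,0],[0,0,8.5]],
])

```text
time_s: 2.4
ee_pos: [481.1, 284.0, 195.2]
tcp_rot: [0.786, 3.04, -0.001]
force: [-0.9, 0.6, 0.5]
width: 1.004
gripper_force: 0.0
```

Call:
drive_tool([
  [1,[0,0,0],[0,0,8.5]],
  [1,[0,0,0],[0,0,8.5]],
  [1,[0,0,0],[0,0,8.5]],
  [1,[0,0,0],[0,0,8.5]],
  [1,[0,0,0],[0,0,8.5]],
])

```text
time_s: 2.9
ee_pos: [478.2, 287.8, 195.0]
tcp_rot: [1.832, 2.552, 0.0]
force: [-0.4, 0.3, 0.2]
width: 1.003
gripper_force: 0.0
```

Call:
drive_tool([
  [1,[0,0,0],[0,0,8.5]],
  [1,[0,0,0],[0,0,8.5]],
  [1,[0,0,0],[0,0,8.5]],
  [1,[0,0,0],[0,0,8.5]],
  [1,[0,0,0],[0,0,0]],
])

```text
time_s: 3.4
ee_pos: [478.2, 287.9, 195.0]
tcp_rot: [-2.492, -1.913, -0.0]
force: [-0.1, -0.2, -1.0]
width: 1.004
gripper_force: 0.0
```

Run:
```python
from h import *
np.set_printoptions(precision=3,suppress=True)
c=optics.camera('wrist');cv2.imwrite('pics/w1.png',c['pixels'])
xc=np.array([.967,-.255,0]);xc/=np.linalg.norm(xc);z=np.array([0,0,-1.])
plan([480,290,115],np.c_[np.cross(xc,z),xc,z])
for l in ['cover_edge','cover_mid','cover_handle','rack_mid','panel_mid']:
    r=models.tip_of('wrist',l)
    if r: print(l,r[0]['at'],r[0]['conf'],onz(c,r[0]['at'],{'cover_edge':137,'rack_mid':5}.get(l,71)))
```

```text
shift cm [0.25 0.12 8.  ] turn deg [ 0.   -0.   -0.05] | now q [ 0.446 -0.079  1.857  0.     1.364  0.704] pos [478.2 287.9 195. ] F [ 0.6 -0.3  0.4] w 0.998 gf 0.0 t 3.45
cover_edge [316.1, 194.2] 0.92 [477.777 297.932 137.   ]
cover_handle [350.2, 173.0] 0.79 [511.639 291.284  71.   ]
rack_mid [351.6, 158.6] 0.63 [519.966 291.784   5.   ]
panel_mid [402.1, 170.5] 0.92 [564.254 280.067  71.   ]
```

View pics/w1.png

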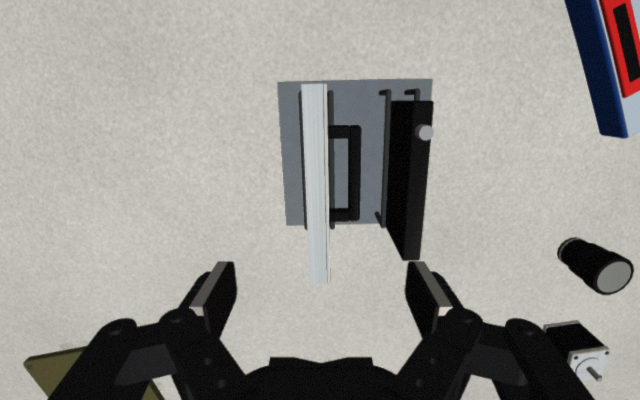

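The wrist view shows the cover edge vertical around column 317 (rows 85–282). It sits between the open fingers at columns 235 and 407, and the panel is clear at column 410.

Call:
drive_tool([
  [1,[0.2,0,3],[0,0,0]],
  [1,[0,0,2.5],[0,0,0]],
  [1,[0,0,1.5],[0,0,0]],
  [1,[0,0,1],[0,0,0]],
  [1,[0,0,0],[0,0,0]],
])

```text
time_s: 4.2
ee_pos: [478.0, 289.4, 113.5]
tcp_rot: [-2.492, -1.913, 0.004]
force: [0.4, 1.3, 0.4]
width: 1.0
gripper_force: 0.0
```

Call:
drive_tool([
  [0.15,[0,0,0],[0,0,0]],
  [0.15,[0,0,0],[0,0,0]],
  [0.15,[0,0,0],[0,0,0]],
  [0.15,[0,0,0],[0,0,0]],
  [0.1,[0,0,0],[0,0,0]],
], force=70)

```text
time_s: 4.7
ee_pos: [478.9, 289.9, 115.4]
tcp_rot: [2.492, 1.913, 0.001]
force: [0.9, -0.5, 0.7]
width: 0.146
gripper_force: 0.0
```

Call:
drive_tool([
  [0.0,[0,0,0],[0,0,0]],
  [0.0,[0,0,0],[0,0,0]],
  [0.0,[0,0,0],[0,0,0]],
])

```text
time_s: 5.0
ee_pos: [478.7, 289.8, 114.9]
tcp_rot: [2.492, 1.913, -0.0]
force: [0.0, 0.4, -0.1]
width: -0.001
gripper_force: 0.0
```

Run:
```python
from h import *
P=[optics.camera(n)['pixels'] for n in ('wrist','top','side')]
a=cv2.resize(P[1][180:310,120:280],(320,260));b=cv2.resize(P[2][110:240,140:300],(320,260))
cv2.imwrite('pics/w2.png',np.vstack([P[0],np.hstack([a,b])])[60:])
```

```text
(no output)
```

View pics/w2.png

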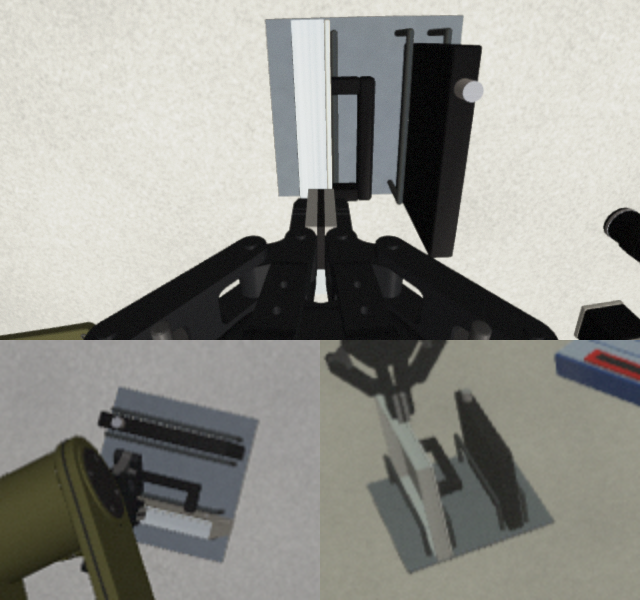

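The fingers shut on nothing. In the wrist view the cover runs up from them (rows 80–250 of the full frame), and in the side view the tips end near the edge. I'll check the geometry with projections.

Run:
```python
from h import *
np.set_printoptions(precision=1,suppress=True)
s=bot.observe();T=s['ee_pos'];R=Ro.from_rotvec(s['tcp_rot']).as_matrix()
C={n:optics.camera(n) for n in('wrist','top','side')}
print(T,s['time_s'])
for n,c in C.items():
    print(n,'TCP',proj(c,T)[0],'hold',proj(c,T-R[:,2]*18.7)[0])
    for l in('cover_edge','cover_handle','cover_mid'):
        r=models.tip_of(n,l);print(l,[(np.array(q['at']),round(q['conf'],2)) for q in r[:2]], onz(c,r[0]['at'],137 if 'edge' in l else 71) if r else '')
yc=np.array([.255,.967,0]);
for z in(137,):
  for k in(86,0,-86): print(k,proj(C['wrist'],np.r_[478,292,z]+k*yc)[0],proj(C['side'],np.r_[478,292,z]+k*yc)[0])
c=C['wrist']; print('fwd',np.array(c['R'])[2], 'ends', onz(c,(311,80),137),onz(c,(321,400),137))
```

```text
[478.7 289.8 114.9] 5.15
wrist TCP [319.6 234.6] hold [319.6 247.9]
cover_edge [(array([315.3, 239.1]), 0.95)] [478.3 297.7 137. ]
cover_handle [(array([360.9, 202.1]), 0.88)] [511.9 288.7  71. ]
cover_mid [] 
top TCP [192.6 264.9] hold [190.3 265. ]
cover_edge [(array([186.2, 267.7]), 0.63)] [472.9 297.5 137. ]
cover_handle [] 
cover_mid [(array([193.2, 261.1]), 0.89)] [486.8 300.8  71. ]
side TCP [184.3 161.7] hold [182.6 154.9]
cover_edge [(array([178.2, 152.9]), 0.68)] [473.5 298.9 137. ]
cover_handle [] 
cover_mid [(array([223.4, 168.1]), 0.73), (array([191. , 172.2]), 0.61)] [557.5 261.6  71. ]
86 [316.3  91.4] [171.8 134.4]
0 [317.4 247.7] [181.5 153.4]
-86 [318.3 359.5] [192.4 174.5]
fwd [-0.1 -0.3 -0.9] ends [498.8 381.  137. ] [447.6 170.  137. ]
```

Both views put the real fingertips about 20 mm behind the reported TCP, at roughly z 137, so they closed just above the edge. I'll open, go lower and close again.

Call:
drive_tool([
  [1,[0,0,0],[0,0,0]],
  [1,[0,0,0],[0,0,0]],
  [1,[0,0,0],[0,0,0]],
  [1,[-0.5,0,0],[0,0,0]],
  [1,[0,0,0],[0,0,0]],
])

```text
time_s: 6.25
ee_pos: [477.3, 284.5, 114.8]
tcp_rot: [2.492, 1.912, -0.001]
force: [-0.3, 0.2, -0.5]
width: 0.844
gripper_force: 0.0
```

Call:
drive_tool([
  [1,[0,0,0.8],[0,0,0]],
  [1,[0,0,0.8],[0,0,0]],
  [1,[0,0,0.6],[0,0,0]],
  [1,[0,0,0],[0,0,0]],
  [0.15,[0,0,0],[0,0,0]],
])

```text
time_s: 6.75
ee_pos: [477.2, 284.9, 92.4]
tcp_rot: [-2.492, -1.913, 0.001]
force: [-0.5, -0.0, 0.7]
width: 0.854
gripper_force: 0.0
```

Call:
drive_tool([
  [0.1,[0,0,0],[0,0,0]],
  [0.1,[0,0,0],[0,0,0]],
  [0.1,[0,0,0],[0,0,0]],
  [0.1,[0,0,0],[0,0,0]],
  [0.1,[0,0,0],[0,0,0]],
], force=40)

```text
time_s: 7.25
ee_pos: [477.8, 285.1, 93.5]
tcp_rot: [2.492, 1.913, 0.002]
force: [0.5, -0.5, 0.5]
width: 0.201
gripper_force: 39.1
```

Run:
```python
from h import *
P=[optics.camera(n)['pixels'] for n in ('wrist','top','side')]
a=cv2.resize(P[1][180:310,120:280],(320,260));b=cv2.resize(P[2][110:240,140:300],(320,260))
cv2.imwrite('pics/w3.png',np.vstack([P[0],np.hstack([a,b])])[60:])
s=bot.observe();print(s)
```

```text
{'time_s': 7.4, 'qpos': array([ 4.41548704e-01,  3.53725703e-03,  1.95360093e+00, -9.33888229e-05,
        1.18357009e+00,  7.03162363e-01]), 'qd': array([-0.00135925,  0.00065002,  0.00032639, -0.0004729 ,  0.00317823,
        0.00168174]), 'joint_efforts': array([ 1.85324522e-01, -3.29322410e+01, -3.27710617e+01,  1.15023286e-01,
        1.19817708e-02, -2.81325396e-03]), 'ee_pos': array([477.80096343, 285.10026487,  93.40487058]), 'tcp_rot': array([2.49196611e+00, 1.91259029e+00, 1.32893115e-03]), 'force': array([ 0.02677953, -0.58647475,  2.62687913]), 'ft_torque': array([-0.10079472, -0.085726  ,  0.03965476]), 'gripper_force': 39.17379343765788, 'width': 0.20454458598904124}
```

View pics/w3.png

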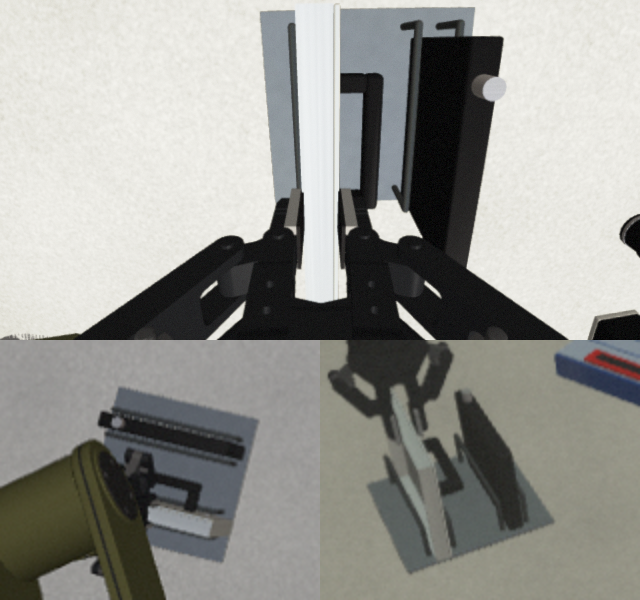

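The cover is gripped: opening 0.20, 39 N, with the edge between the pads and the grip about 13 mm off mid-edge. I'll raise the force, then lift.

Call:
drive_tool([
  [0.1,[0,0,0],[0,0,0]],
  [0.1,[0,0,-0.5],[0,0,0]],
  [0.1,[0,0,-1],[0,0,0]],
  [0.1,[0,0,-2],[0,0,0]],
  [0.1,[0,0,-2],[0,0,0]],
], force=70)

```text
time_s: 7.9
ee_pos: [476.4, 284.5, 147.6]
tcp_rot: [-2.492, -1.912, 0.005]
force: [-0.8, -0.0, -4.7]
width: 0.189
gripper_force: 68.4
```

Call:
drive_tool([
  [0.1,[0,0,-2.5],[0,0,0]],
  [0.1,[0,0,-2.5],[0,0,0]],
  [0.1,[0,0,-2.5],[0,0,0]],
  [0.1,[0,0,-2],[0,0,0]],
  [0.1,[0,0,0],[0,0,0]],
])

```text
time_s: 8.4
ee_pos: [478.7, 285.8, 246.8]
tcp_rot: [2.491, 1.912, 0.009]
force: [-0.5, -0.7, -3.0]
width: 0.184
gripper_force: 68.5
```

Run:
```python
from h import *
np.set_printoptions(precision=3,suppress=True)
s=bot.observe();print({k:s[k] for k in('time_s','qpos','ee_pos','tcp_rot','force','ft_torque','width','gripper_force')})
# kinematic fit on sagittal data (tool down): radial r (after lateral offset), z
D=[([1.139,.124,1.65,0,1.367,-.083],[222.171,610.839,194.922]),([.446,-.079,1.857,0,1.364,.704],[478.2,287.9,195.0]),([.44155,.003537,1.9536,0,1.18357,.703],[477.8,285.1,93.4]),(s['qpos'],s['ee_pos'])]
def res(v):
    a1,d1,L2,off,L3,e=v;o=[]
    for q,p in D:
        r=np.hypot(p[0],p[1]);R=np.sqrt(r*r-e*e)
        A=q[1];B=q[1]+q[2]
        rr=a1+L2*np.sin(A)+L3*np.sin(B)
        zz=d1+L2*np.cos(A)+L3*np.cos(B)-off
        o+=[rr-R,zz-p[2], 1000*(np.arctan2(p[1],p[0])-q[0])-1000*np.arcsin(e/r)]
    return o+[.02*(d1-300),.02*(a1-0)]
for x0 in([0,300,400,300,400,54],[80,200,450,250,450,54]):
    f=least_squares(res,x0);print(f.x,f.cost)
```

```text
{'time_s': 8.4, 'qpos': array([ 0.442, -0.113,  1.801,  0.   ,  1.447,  0.703]), 'ee_pos': array([478.714, 285.773, 246.826]), 'tcp_rot': array([2.491, 1.912, 0.009]), 'force': array([-0.537, -0.73 , -3.038]), 'ft_torque': array([-0.016,  0.007, -0.04 ]), 'width': 0.18416893887381294, 'gripper_force': 68.45309416763484}
[ -8.621 300.    432.415 410.002 612.335  53.631] 35.76627572122855
[ -8.621 300.    432.415 410.002 612.335  53.631] 35.76627572084988
```

Lifted: the measured weight is about 3 N. Now I'll move clear to the right, yaw, and start the tilt.

Call:
drive_tool([
  [0.1,[-4.1,0,-1],[0,0,0]],
  [0.1,[-4.1,0,-1],[0,0,0]],
  [0.1,[-4.1,0,-1],[0,0,0]],
  [0.1,[-4.1,0,-1],[0,0,0]],
  [0.1,[-4.1,0,-1],[0,0,0]],
])

```text
time_s: 8.9
ee_pos: [422.9, 85.7, 291.3]
tcp_rot: [-2.49, -1.913, 0.004]
force: [1.0, 0.1, -2.5]
width: 0.184
gripper_force: 68.6
```

Call:
drive_tool([
  [0.1,[0,0,0],[0,0,6]],
  [0.1,[0,0,0],[0,0,6]],
  [0.1,[0,0,0],[0,0,6]],
  [0.1,[0,0,0],[0,0,6]],
  [0.1,[0,0,0],[0,0,6]],
])

```text
time_s: 9.4
ee_pos: [423.5, 86.9, 290.9]
tcp_rot: [-2.904, -1.196, 0.005]
force: [0.8, 0.0, -2.7]
width: 0.184
gripper_force: 68.7
```

Call:
drive_tool([
  [0.1,[0,0,0],[-6,0,0]],
  [0.1,[0,0,0],[-6,0,0]],
  [0.1,[0,0,0],[-6,0,0]],
  [0.1,[0,0,0],[-6,0,0]],
  [0.1,[0,0,0],[0,0,0]],
])

```text
time_s: 9.9
ee_pos: [422.0, 88.5, 289.4]
tcp_rot: [2.536, 1.058, 0.218]
force: [0.0, 0.6, -4.2]
width: 0.185
gripper_force: 68.8
```

```bash
cat > kin.py <<'E'
from h import *
# FK: params a1,d1,L2,L3,D,e,s4(sign q4), elbow offset via angle phi on q3
def fk(q,v,s4=1):
    a1,d1,L2,L3,D,e,g=v
    rz=lambda a:Ro.from_euler('z',a).as_matrix(); ry=lambda a:Ro.from_euler('y',a).as_matrix()
    R1=rz(q[0]); R2=R1@ry(q[1]); R3=R2@ry(q[2]); R4=R3@rz(s4*q[3]); R5=R4@ry(q[4]); R6=R5@rz(q[5])
    p=R1@[a1,e,d1]+R2@[0,0,L2]+R3@[g,0,L3]+R6@[0,0,D]
    # tool: y radial outward at q=(down): at down R6 x axis = -radial, y=left
    return p,R6@np.array([[0,-1,0],[1,0,0],[0,0,1.]])
E
python3 - <<'E'
from kin import *
np.set_printoptions(precision=3,suppress=True)
s=bot.observe();print({k:s[k] for k in('time_s','qpos','ee_pos','tcp_rot','force','ft_torque','width','gripper_force')})
D=[([1.139,.124,1.65,0,1.367,-.083],[222.171,610.839,194.922]),([.446,-.079,1.857,0,1.364,.704],[478.2,287.9,195.0]),([.44155,.003537,1.9536,0,1.18357,.703],[477.8,285.1,93.4]),([.442,-.113,1.801,0,1.447,.703],[478.7,285.8,246.8]),(s['qpos'],s['ee_pos'])]
Rm=Ro.from_rotvec(s['tcp_rot']).as_matrix();print(Rm)
for s4 in(1,-1):
    f=least_squares(lambda v:np.concatenate([fk(q,v,s4)[0]-p for q,p in D]+[.02*(v-[0,200,400,400,250,54,0])]),[0,200,400,400,250,54,0])
    print(s4,f.x,f.cost,'\n',f.fun[:15],'\n',fk(s['qpos'],f.x,s4)[1])
E
```

```text
{'time_s': 9.9, 'qpos': array([ 0.348, -0.558,  2.112, -0.38 ,  1.416,  1.155]), 'ee_pos': array([421.956,  88.477, 289.402]), 'tcp_rot': array([2.536, 1.058, 0.218]), 'force': array([ 0.017,  0.643, -4.161]), 'ft_torque': array([ 0.37 ,  0.426, -0.041]), 'width': 0.18467692741382938, 'gripper_force': 68.75408004038036}
[[ 0.704  0.651  0.284]
 [ 0.71  -0.643 -0.287]
 [-0.004  0.404 -0.915]]
1 [  1.36  222.007 450.786 611.098 311.572  53.589  40.262] 10.851899169737813 
 [ 0.223 -0.162  0.08  -0.244  0.025 -0.303  0.27   0.146  0.262 -0.157
 -0.055  0.109  0.077  0.144 -0.157] 
 [[ 0.704  0.651  0.284]
 [ 0.71  -0.643 -0.287]
 [-0.004  0.404 -0.915]]
-1 [ -51.673 -188.093  280.25   667.531 -289.138   51.945   46.001] 762.5874677288916 
 [ -6.808 -19.348   4.453  13.742   4.889   3.076  -2.695  -3.074  -6.244
  16.465   5.993   8.958  -9.575   3.639 -10.088] 
 [[ 0.735  0.677  0.034]
 [ 0.61  -0.682  0.402]
 [ 0.296 -0.275 -0.915]]
```

```bash
cat >> kin.py <<'E'
V=np.array([1.36,222.007,450.786,611.098,311.572,53.589,40.262])
LO=np.array([-2.61,-1.02,.03,-1.35,.32,-2.91]);HI=np.array([2.61,2.33,2.71,4.49,2.68,2.91])
def ik(T,Rt,q0):
    def f(q):
        p,R=fk(q,V);return np.r_[(p-T)/100,Ro.from_matrix(R.T@Rt).as_rotvec()]
    r=least_squares(f,np.clip(q0,LO+1e-3,HI-1e-3),bounds=(LO,HI));return r.x,np.linalg.norm(r.fun)
def Rlay(phi,al):
    phi,al=np.radians([phi,al]);F=np.array([np.cos(phi),np.sin(phi),0]);U=np.array([0,0,1.])
    z=F*np.cos(al)-U*np.sin(al);y=F*np.sin(al)+U*np.cos(al);return np.c_[np.cross(y,z),y,z]
E
python3 - <<'E'
from kin import *
np.set_printoptions(precision=2,suppress=True)
q0=bot.observe()['qpos']
for phi in(-30,-45,-60,-75,-90,-105,90,60):
  for P in((400,0),(400,100),(450,80)):
    q=q0;e=0
    for al in(66,45,30,20,16): 
        T=[*P,60+3*al];q,e=ik(np.array(T),Rlay(phi,al),q)
        if e>1e-3: break
    q2,e2=ik(np.array([*P,38.]),Rlay(phi,al),q)
    F=np.r_[np.cos(np.radians(phi)),np.sin(np.radians(phi))]
    w=fk(q2,V)[0]-Rlay(phi,al)[:,2]*311
    print(phi,P,al,round(e,3),q2,round(e2,3),'wrist',w)
E
```

```text
-30 (400, 0) 30 0.083 [ 0.5  -0.42  2.71 -1.35  0.93  2.02] 0.133 wrist [169.45 137.34 193.57]
-30 (400, 100) 20 0.048 [ 0.83 -0.11  2.56 -1.35  1.16  2.33] 0.142 wrist [144.83 247.77 146.02]
-30 (450, 80) 20 0.117 [ 0.65 -0.12  2.5  -1.35  1.03  2.19] 0.222 wrist [194.84 228.27 147.2 ]
-45 (400, 0) 20 0.026 [ 0.62 -0.11  2.58 -1.35  1.19  2.37] 0.117 wrist [191.86 208.49 145.7 ]
-45 (400, 100) 16 0.0 [ 0.88  0.17  2.43 -1.34  1.38  2.59] 0.0 wrist [188.61 311.39 123.72]
-45 (450, 80) 16 0.056 [ 0.73  0.18  2.36 -1.35  1.32  2.49] 0.098 wrist [237.44 292.84 124.3 ]
-60 (400, 0) 16 0.0 [ 0.65  0.16  2.43 -1.31  1.4   2.59] 0.0 wrist [250.52 258.9  123.72]
-60 (400, 100) 16 0.0 [ 0.84  0.29  2.27 -1.16  1.51  2.58] 0.0 wrist [250.52 358.9  123.72]
-60 (450, 80) 16 0.0 [ 0.73  0.31  2.23 -1.25  1.45  2.55] 0.0 wrist [300.52 338.9  123.72]
-75 (400, 0) 16 0.0 [ 0.61  0.28  2.28 -1.13  1.52  2.59] 0.0 wrist [322.63 288.77 123.72]
-75 (400, 100) 16 0.0 [ 0.77  0.39  2.12 -1.    1.63  2.6 ] 0.0 wrist [322.63 388.77 123.72]
-75 (450, 80) 16 0.0 [ 0.68  0.42  2.07 -1.07  1.59  2.55] 0.0 wrist
[... 442 characters left out ...]
.85  2.67] 0.0 wrist [477.37 388.77 123.72]
-105 (450, 80) 16 0.0 [ 0.53  0.59  1.8  -0.78  1.84  2.62] 0.0 wrist [527.37 368.77 123.72]
90 (400, 0) 16 0.0 [-0.75  0.38  2.13  0.79  1.74 -2.69] 0.0 wrist [ 400.   -298.95  123.72]
90 (400, 100) 16 0.0 [-0.58  0.3   2.25  0.93  1.64 -2.65] 0.0 wrist [ 400.   -198.95  123.72]
90 (450, 80) 16 0.0 [-0.56  0.38  2.13  0.96  1.65 -2.62] 0.0 wrist [ 450.   -218.95  123.72]
60 (400, 0) 16 0.0 [-0.95  0.16  2.43  1.06  1.54 -2.65] 0.0 wrist [ 250.52 -258.9   123.72]
60 (400, 100) 16 0.0 [-0.75  0.04  2.57  1.24  1.44 -2.62] 0.0 wrist [ 250.52 -158.9   123.72]
60 (450, 80) 16 0.0 [-0.69  0.14  2.46  1.28  1.42 -2.6 ] 0.0 wrist [ 300.52 -178.9   123.72]
```

Run:
```python
from kin import *
np.set_printoptions(precision=2,suppress=True)
s=bot.observe();R=Ro.from_rotvec(s['tcp_rot']).as_matrix();Rt=Rlay(-70,18)
w=Ro.from_matrix(R.T@Rt).as_rotvec();print('rows8',np.degrees(w)/8)
q=s['qpos']
for k in range(9):
    q,e=ik(s['ee_pos'],R@Ro.from_rotvec(w*k/8).as_matrix(),q);print(q,round(e,3))
d=Rt.T@(np.array([410,50,80])-s['ee_pos'])/10;print('then shift',d)
```

```text
rows8 [-5.92 -2.39  2.2 ]
[ 0.35 -0.56  2.11 -0.38  1.42  1.15] 0.0
[ 0.43 -0.54  2.13 -0.51  1.43  1.3 ] 0.0
[ 0.51 -0.51  2.13 -0.63  1.46  1.44] 0.0
[ 0.57 -0.47  2.14 -0.73  1.49  1.57] 0.0
[ 0.63 -0.41  2.14 -0.83  1.54  1.69] 0.0
[ 0.67 -0.35  2.14 -0.92  1.59  1.81] 0.0
[ 0.71 -0.28  2.14 -0.99  1.65  1.91] 0.0
[ 0.73 -0.21  2.13 -1.06  1.72  2.01] 0.0
[ 0.74 -0.13  2.12 -1.12  1.78  2.1 ] 0.0
then shift [ -2.44 -18.92   9.52]
```

Call:
drive_tool([
  [0.1,[0,0,0],[-5.9,-2.4,2.2]],
  [0.1,[0,0,0],[-5.9,-2.4,2.2]],
  [0.1,[0,0,0],[-5.9,-2.4,2.2]],
  [0.1,[0,0,0],[-5.9,-2.4,2.2]],
])

```text
time_s: 10.3
ee_pos: [424.1, 87.0, 292.2]
tcp_rot: [2.216, 0.664, 0.235]
force: [-0.4, -0.3, -4.5]
width: 0.188
gripper_force: 69.2
```

Call:
drive_tool([
  [0.1,[0,0,0],[-5.9,-2.4,2.2]],
  [0.1,[0,0,0],[-5.9,-2.4,2.2]],
  [0.1,[0,0,0],[-5.9,-2.4,2.2]],
  [0.1,[0,0,0],[-5.9,-2.4,2.2]],
  [0.1,[0,0,0],[0,0,0]],
])

```text
time_s: 10.8
ee_pos: [423.9, 86.7, 287.9]
tcp_rot: [1.864, 0.328, 0.227]
force: [-1.4, -1.0, -3.6]
width: 0.184
gripper_force: 68.8
```

Call:
drive_tool([
  [0.1,[-0.6,-4,2],[0,0,0]],
  [0.1,[-0.6,-4,2],[0,0,0]],
  [0.1,[-0.6,-4,2],[0,0,0]],
  [0.1,[-0.6,-4,2],[0,0,0]],
  [0.1,[0,0,0],[0,0,0]],
])

```text
time_s: 11.3
ee_pos: [407.8, 50.8, 110.9]
tcp_rot: [1.865, 0.327, 0.223]
force: [-1.3, -1.4, -2.3]
width: 0.186
gripper_force: 69.8
```

Run:
```python
from kin import *
np.set_printoptions(precision=2,suppress=True)
s=bot.observe();R=Ro.from_rotvec(s['tcp_rot']).as_matrix();print(R);plan([410,50,60],Rlay(-70,18))
P={n:optics.camera(n) for n in('side','top','wrist')}
cs=['cover_mid','cover_edge','cover_handle']
for l in cs:
    a={}
    for n in P:
        r=models.tip_of(n,l)
        if r and r[0]['conf']>.5: a[n]=r[0]['at'];print(l,n,r[0]['at'],round(r[0]['conf'],2))
    if len(a)>1:
        X=tri([P[n] for n in a],a.values());print(l,X,'in tool',R.T@(X-s['ee_pos']))
a,b=P['side']['pixels'],P['top']['pixels']
cv2.imwrite('pics/l1.png',np.hstack([cv2.resize(a[80:380,60:460],(400,300)),cv2.resize(b[150:350,170:437],(400,300))]))
```

```text
[[ 0.94  0.11  0.31]
 [ 0.33 -0.29 -0.9 ]
 [-0.01  0.95 -0.31]]
shift cm [ 0.23 -4.78  1.73] turn deg [-0.13  0.65  0.37] | now q [ 0.7   0.11  2.25 -1.09  1.59  2.41] pos [407.8  50.8 110.9] F [-1.3 -1.4 -2.3] w 0.186 gf 69.8 t 11.3
cover_mid side [234.1, 234.2] 0.83
cover_mid top [309.0, 287.1] 0.63
cover_mid [431.74  31.07 107.  ] in tool [15.98  4.76 26.44]
cover_edge side [201.8, 218.2] 0.59
cover_edge top [280.5, 296.8] 0.97
cover_edge wrist [319.8, 246.1] 0.94
cover_edge [408.35  92.39 126.71] in tool [ 14.21   3.05 -42.04]
cover_handle side [232.2, 226.2] 0.96
cover_handle top [310.2, 286.4] 0.76
cover_handle wrist [365.3, 205.7] 0.83
cover_handle [432.47  26.41 137.47] in tool [14.83 35.15 21.37]
```

View pics/l1.png

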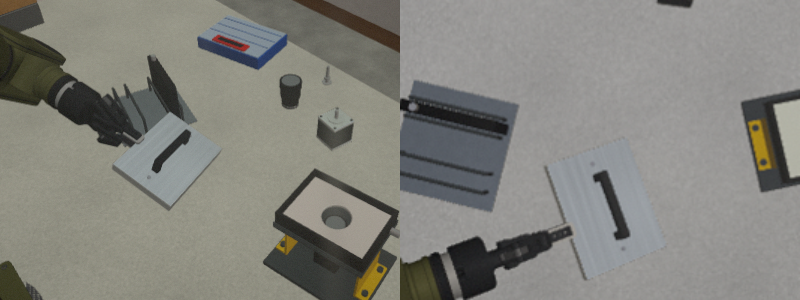

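The views show the cover held nearly flat, handle up, with clear bench beneath it (the handle is at about (432,26) mm). Now I'll lower until the far edge touches.

Call:
drive_tool([
  [0.1,[0,-2.4,0.8],[0,0,0]],
  [0.1,[0,-2,0.65],[0,0,0]],
  [0.1,[0,-1,0.3],[0,0,0]],
  [0.1,[0,-0.5,0.15],[0,0,0]],
  [0.1,[0,0,0],[0,0,0]],
])

```text
time_s: 12.4
ee_pos: [411.6, 54.4, 53.8]
tcp_rot: [1.864, 0.322, 0.238]
force: [-0.7, 0.4, -3.3]
width: 0.189
gripper_force: 69.8
```

Call:
drive_tool([
  [0.1,[0,-0.3,0.1],[0,0,0]],
  [0.1,[0,-0.2,0.05],[0,0,0]],
  [0.1,[0,0,0],[0,0,0]],
])

```text
time_s: 12.7
ee_pos: [411.7, 54.7, 48.9]
tcp_rot: [1.866, 0.321, 0.239]
force: [-0.2, 0.1, -3.3]
width: 0.186
gripper_force: 69.8
```

Call:
drive_tool([
  [0.1,[0,-0.3,0.1],[0,0,0]],
  [0.1,[0,-0.2,0.06],[0,0,0]],
  [0.1,[0,-0.2,0.06],[0,0,0]],
  [0.1,[0,0,0],[0,0,0]],
])

```text
time_s: 13.1
ee_pos: [411.5, 54.5, 41.5]
tcp_rot: [1.864, 0.321, 0.239]
force: [0.1, -0.6, -2.0]
width: 0.19
gripper_force: 70.7
```

Call:
drive_tool([
  [0.1,[0,-0.15,0.05],[0,0,0]],
  [0.1,[0,-0.15,0.05],[0,0,0]],
  [0.1,[0,0,0],[0,0,0]],
])

```text
time_s: 13.4
ee_pos: [411.9, 54.8, 38.8]
tcp_rot: [1.864, 0.321, 0.24]
force: [-1.0, 2.2, 2.2]
width: 0.186
gripper_force: 72.3
```

Call:
drive_tool([
  [0.1,[0,-0.15,0.05],[0,0,0]],
  [0.1,[0,0,0],[0,0,0]],
])

```text
time_s: 13.6
ee_pos: [412.0, 54.9, 37.3]
tcp_rot: [1.864, 0.321, 0.24]
force: [-1.4, 3.7, 3.5]
width: 0.182
gripper_force: 73.4
```

Call:
drive_tool([
  [0.24,[0,0,0],[0,0,0]],
  [0.28,[0,0,0],[0,0,0]],
  [0.32,[0,0,0],[0,0,0]],
  [0.36,[0,0,0],[0,0,0]],
  [0.4,[0,0,0],[0,0,0]],
], force=20)

```text
time_s: 14.1
ee_pos: [411.3, 54.4, 36.4]
tcp_rot: [1.865, 0.322, 0.238]
force: [0.3, -0.8, -1.3]
width: 0.4
gripper_force: 0.7
```

Call:
drive_tool([
  [0.44,[0,0,0],[0,0,0]],
  [0.48,[0,0,0],[0,0,0]],
  [0.52,[0,0,0],[0,0,0]],
  [0.56,[0,0,0],[0,0,0]],
  [0.56,[0,0,0],[0,0,0]],
])

```text
time_s: 14.6
ee_pos: [411.6, 54.6, 36.7]
tcp_rot: [1.865, 0.321, 0.239]
force: [0.2, -0.2, -1.7]
width: 0.56
gripper_force: 0.7
```

Run:
```python
from kin import *
s=bot.observe();print(s['ee_pos'],s['force'],s['width'],s['qpos'])
P=[optics.camera(n)['pixels'] for n in('side','wrist')]
cv2.imwrite('pics/l2.png',np.hstack([cv2.resize(P[0][150:300,130:330],(400,300),interpolation=cv2.INTER_CUBIC),cv2.resize(P[1],(400,300))]))
```

```text
[411.57906474  54.62621851  36.654805  ] [ 0.16096124 -0.23804888 -1.72097901] 0.5598146081326426 [ 0.70250593  0.29264694  2.22728695 -1.10245923  1.51253328  2.56736134]
```

View pics/l2.png

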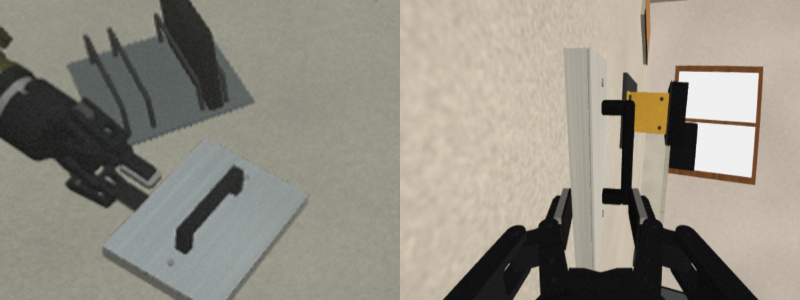

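The side and wrist views show the cover's near edge resting on the lower finger and its far edge on the bench. I'll pitch the tool up while letting the edge down on the fingertip.

Run:
```python
from kin import *
np.set_printoptions(precision=2,suppress=True)
s=bot.observe();R=Ro.from_rotvec(s['tcp_rot']).as_matrix();p=s['ee_pos'].copy();q=s['qpos']
z=R[:,2];al0=np.degrees(np.arcsin(-z[2]));F=np.r_[z[:2],0];F/=np.linalg.norm(F);p0=p.copy();print(al0,F)
for k in range(1,7):
    al=np.radians(al0+6.2*k);h=max(14.5*np.cos(al)+4, 24-3.5*k);be=np.arcsin(h/131)
    tip=81-131*np.cos(be)+ (8+10*(6-k)/6)
    ts=tip+23.8*np.sin(al)+26*np.cos(al);tz=h+23.8*np.cos(al)-26*np.sin(al)
    n=p0+F*ts;n[2]=tz
    print('row shift',R.T@(n-p)/10,'h',round(h,1),'tcp',n)
    R=R@Ro.from_rotvec([np.radians(6.2),0,0]).as_matrix();p=n;q,e=ik(p,R,q);print(q,round(e,3))
```

```text
18.044792743542384 [ 0.34 -0.94  0.  ]
row shift [-0.   -0.44  0.29] h 20.5 tcp [412.05  53.26  31.52]
[ 0.67  0.21  2.25 -1.06  1.43  2.51] 0.0
row shift [-0.   -0.7   0.19] h 17.0 tcp [411.65  54.37  24.34]
[ 0.64  0.15  2.27 -1.    1.35  2.44] 0.0
row shift [-0.   -0.51  0.15] h 15.6 tcp [411.23  55.54  19.21]
[ 0.6   0.08  2.29 -0.94  1.28  2.37] 0.0
row shift [-0.   -0.48  0.16] h 14.6 tcp [410.68  57.05  14.4 ]
[ 0.56  0.01  2.31 -0.87  1.21  2.28] 0.0
row shift [-0.   -0.5   0.19] h 13.5 tcp [410.    58.95   9.47]
[ 0.51 -0.05  2.32 -0.79  1.15  2.18] 0.0
row shift [-0.   -0.51  0.22] h 12.3 tcp [409.18  61.24   4.47]
[ 0.45 -0.1   2.33 -0.69  1.09  2.07] 0.0
```

Call:
drive_tool([
  [0.56,[0,-0.4,0.3],[6.2,0,0]],
  [0.56,[0,-0.7,0.2],[6.2,0,0]],
  [0.56,[0,-0.5,0.15],[6.2,0,0]],
  [0.56,[0,0,0],[0,0,0]],
])

```text
time_s: 15.1
ee_pos: [412.6, 55.3, 21.6]
tcp_rot: [2.187, 0.373, 0.199]
force: [0.5, 1.1, -0.9]
width: 0.561
gripper_force: 0.8
```

Call:
drive_tool([
  [0.56,[0,-0.5,0.15],[6.2,0,0]],
  [0.56,[0,-0.5,0.2],[6.2,0,0]],
  [0.56,[0,0,0],[0,0,0]],
])

```text
time_s: 15.4
ee_pos: [411.2, 58.1, 11.2]
tcp_rot: [2.397, 0.41, 0.163]
force: [0.4, -0.4, -0.0]
width: 0.556
gripper_force: 0.0
```

Run:
```python
from kin import *
np.set_printoptions(precision=1,suppress=True)
s=bot.observe();print(s['ee_pos'],s['force'],s['width'])
P={n:optics.camera(n) for n in('side','top')};T=[];M=[]
for n in P:
    r=models.masks_of(n,'cover_mid');M.append(r[0]['mask']);print(n,r[0]['conf'],r[0]['extent'])
F=np.array([.34,-.94,0]);R0=np.c_[[0,0,1],np.cross(-F,[0,0,1]),-F]
t,Rm,e=fit(P.values(),M,COVER,[430,15,25],R0);print(t,Rm,e,'tilt',np.degrees(np.arccos(Rm[2,0])))
cv2.imwrite('pics/l3.png',cv2.resize(P['side']['pixels'][150:300,130:330],(800,600),interpolation=cv2.INTER_CUBIC))
```

```text
[411.2  58.1  11.2] [ 0.4 -0.4 -0. ] 0.556027938363846
side 0.75 [184.6, 225.8, 285.8, 313.5]
top 0.56 [271.7, 240.6, 343.6, 331.6]
[427.5  40.6  14.9] [[-0.   0.9 -0.4]
 [ 0.   0.4  0.9]
 [ 1.   0.  -0. ]] 0.10458276757744862 tilt 1.3805447053892752
```

View pics/l3.png

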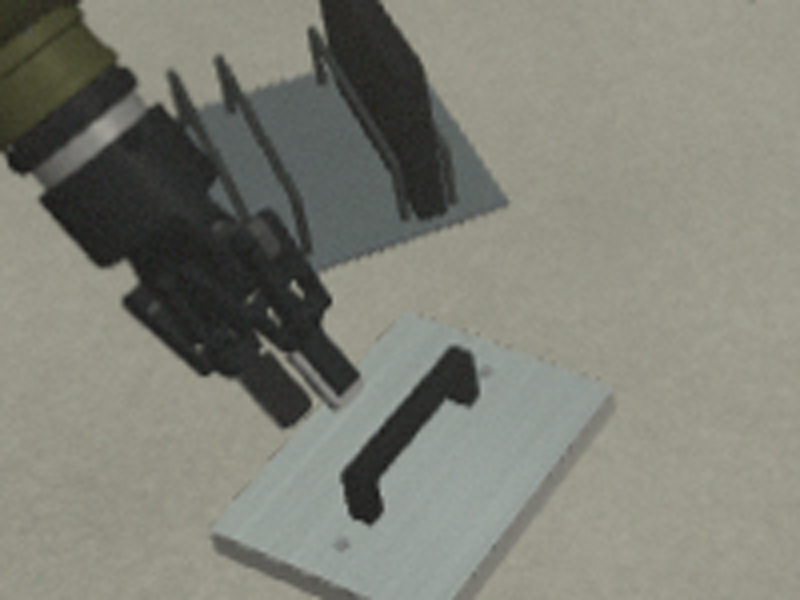

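The picture shows the cover lying flat on the bench, handle up, with the fingers clear at its near edge. I'll back off and swing the tool down above the handle.

Call:
drive_tool([
  [0.56,[0,0,-1.5],[0,0,0]],
  [0.56,[0,0,-3],[0,0,0]],
  [0.56,[0,0,-4],[0,0,0]],
  [0.7,[0,0,-5],[0,0,0]],
  [0.7,[0,0,-5],[0,0,0]],
])

```text
time_s: 16.1
ee_pos: [367.4, 173.5, 149.8]
tcp_rot: [2.394, 0.416, 0.158]
force: [0.9, -0.3, 0.7]
width: 0.701
gripper_force: 0.0
```

Call:
drive_tool([
  [0.7,[0,0,0],[8.2,0,0]],
  [0.7,[0,0,0],[8.2,0,0]],
  [0.7,[0,0,0],[8.2,0,0]],
  [0.7,[0,0,0],[8.2,0,0]],
  [0.7,[0,0,0],[8.2,0,0]],
])

```text
time_s: 16.6
ee_pos: [368.5, 173.5, 149.7]
tcp_rot: [-3.089, -0.54, -0.004]
force: [0.0, -0.9, -1.1]
width: 0.695
gripper_force: 0.0
```

```bash
cat > loc.py <<'E'
from kin import *
np.set_printoptions(precision=2,suppress=True)
P={n:optics.camera(n) for n in('side','top')};M=[]
for n in P: M.append(models.masks_of(n,'cover_mid')[0]['mask'])
F=np.array([.34,-.94,0]);R0=np.c_[[0,0,1],np.cross(-F,[0,0,1]),-F]
t,Rm,e=fit(P.values(),M,COVER,[428,35,16],R0);print('fit',t,'yaw yc',np.degrees(np.arctan2(Rm[1,1],Rm[0,1])),'err',e,'x_c',Rm[:,0])
P['wrist']=optics.camera('wrist')
for l,h in(('cover_handle',53),('cover_mid',18)):
    a={}
    for n in P:
        r=models.tip_of(n,l)
        if r: a[n]=r[0]['at'];print(l,n,r[0]['conf'],onz(P[n],r[0]['at'],47 if 'h' in l[6:] else 16))
yc=Rm[:,1]*[1,1,0];yc/=np.linalg.norm(yc);U=np.array([0,0,1.])
tz=-U;ty=np.cross(tz,yc);plan([t[0],t[1],200],np.c_[yc,ty,tz])
E
python3 loc.py
```

```text
fit [428.    40.49  16.48] yaw yc 21.516416432016843 err 0.05335398585601615 x_c [0.   0.01 1.  ]
cover_handle side 0.87 [427.45  48.43  47.  ]
cover_handle top 0.87 [427.32  39.02  47.  ]
cover_handle wrist 0.55 [427.45  42.86  47.  ]
cover_mid side 0.59 [437.6   47.58  16.  ]
cover_mid top 0.76 [429.11  37.89  16.  ]
cover_mid wrist 0.8 [426.88  36.62  16.  ]
shift cm [ 1.11 14.55 -5.09] turn deg [-0.02 -0.16 -1.67] | now q [ 0.31 -0.42  2.21  0.    1.35  1.53] pos [368.3 173.6 149.1] F [-0.1 -0.3  0. ] w 0.695 gf 0.0 t 17.15
```

Call:
drive_tool([
  [0.7,[0,2,0],[0,0,-1.7]],
  [0.7,[0.3,4,0],[0,0,0]],
  [0.7,[0.4,4,0],[0,0,0]],
  [0.7,[0.4,4,0],[0,0,0]],
  [0.7,[0,0.6,0],[0,0,0]],
])

```text
time_s: 17.65
ee_pos: [433.0, 38.3, 149.6]
tcp_rot: [-3.088, -0.579, -0.006]
force: [-0.0, 0.4, -0.1]
width: 0.697
gripper_force: 0.0
```

Call:
drive_tool([
  [0.7,[0,0,4],[0,0,0]],
  [0.7,[0,0,4],[0,0,0]],
  [0.7,[0,0,3],[0,0,0]],
  [0.7,[0,0,0],[0,0,0]],
])

```text
time_s: 18.05
ee_pos: [427.4, 41.8, 34.6]
tcp_rot: [-3.083, -0.585, 0.01]
force: [-1.3, -0.4, 0.2]
width: 0.697
gripper_force: 0.0
```

```bash
sed -i 's/,200\],np/,10],np/' loc.py
python3 - <<'E'
from kin import *
np.set_printoptions(precision=2,suppress=True)
yc=np.array([np.cos(np.radians(21.5)),np.sin(np.radians(21.5)),0]);tz=np.array([0,0,-1.])
plan([428,40.5,10],np.c_[yc,np.cross(tz,yc),tz])
c=optics.camera('wrist');r=models.tip_of('wrist','cover_handle');print([(q['at'],q['conf'],onz(c,q['at'],47)) for q in r])
cv2.imwrite('pics/h1.png',c['pixels'])
E
```

```text
shift cm [0.02 0.16 2.46] turn deg [-0.28  0.34 -0.02] | now q [-0.03 -0.22  2.26  0.    1.1   1.17] pos [427.4  41.8  34.6] F [-1.3 -0.4  0.2] w 0.697 gf 0.0 t 18.05
[([316.5, 243.7], 0.76, array([426.52,  44.01,  47.  ]))]
```

View pics/h1.png

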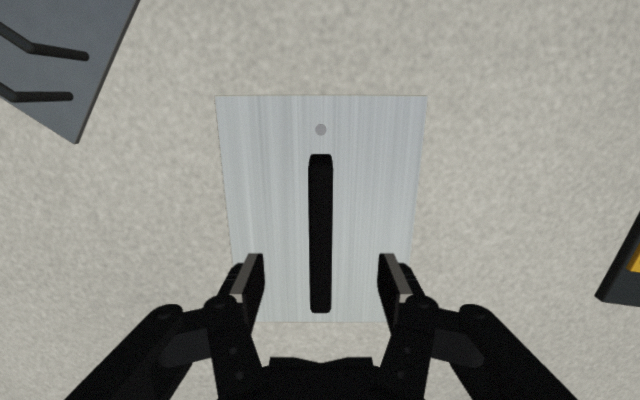

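The wrist view shows the bar vertical at column 320 (rows 154–312), centred between the fingers (262 and 380). I'll descend and close.

Call:
drive_tool([
  [0.7,[0,0,1.2],[0,0,0]],
  [0.7,[0,0.1,1.2],[0,0,0]],
  [0.7,[0,0,0],[0,0,0]],
  [0.1,[0,0,0],[0,0,0]],
  [0.1,[0,0,0],[0,0,0]],
], force=40)

```text
time_s: 18.65
ee_pos: [433.0, 39.9, 15.8]
tcp_rot: [-3.086, -0.583, -0.007]
force: [0.8, 0.6, -1.4]
width: 0.366
gripper_force: 0.0
```

Call:
drive_tool([
  [0.05,[0,0,0],[0,0,0]],
  [0.05,[0,0,0],[0,0,0]],
  [0.05,[0,0,0],[0,0,0]],
  [0.05,[0,0,0],[0,0,0]],
  [0.05,[0,0,0],[0,0,0]],
], force=70)

```text
time_s: 19.15
ee_pos: [434.4, 39.4, 16.8]
tcp_rot: [3.086, 0.584, 0.011]
force: [1.2, -2.7, 5.8]
width: 0.049
gripper_force: 2.8
```

Run:
```python
from kin import *
np.set_printoptions(precision=3,suppress=True)
s=bot.observe();print(s['qpos'],s['ee_pos'],s['force'],s['ft_torque'],s['width'],s['gripper_force'],s['time_s'])
P={n:optics.camera(n) for n in('side','wrist')}
c=P['wrist'];R=Ro.from_rotvec(s['tcp_rot']).as_matrix()
for k in(0,-20,-40): print(k,proj(c,s['ee_pos']+R[:,2]*k)[0],proj(P['side'],s['ee_pos']+R[:,2]*k)[0])
cv2.imwrite('pics/h2.png',np.hstack([cv2.resize(c['pixels'][100:400,160:480],(400,375)),cv2.resize(P['side']['pixels'][170:290,160:288],(400,375),interpolation=cv2.INTER_CUBIC)]))
```

```text
[-0.033 -0.181  2.269  0.001  1.048  1.163] [434.367  39.449  16.757] [ 1.181 -2.684  5.771] [-0.261 -0.17   0.013] 0.04871889981190163 2.8445972269400954 19.15
0 [320.393 235.017] [237.219 262.642]
-20 [320.389 249.379] [235.894 256.093]
-40 [320.384 267.11 ] [234.534 249.363]
```

View pics/h2.png

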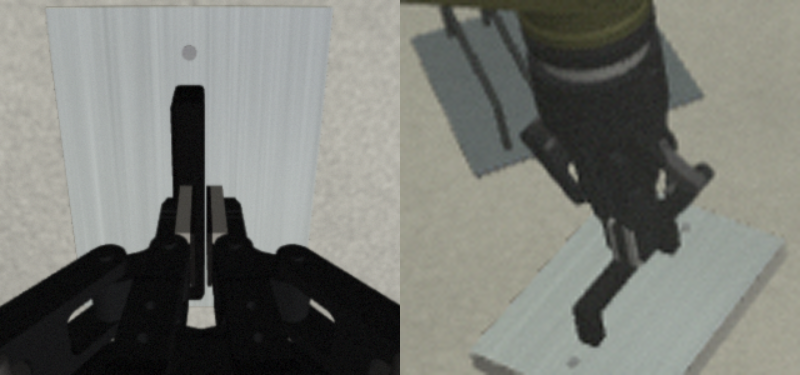

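The finger tips closed on top of the bar: in this view the left pad lies over the bar. The true tips are therefore about 37 mm behind the reported TCP. I'll open, rise and re-measure.

Call:
drive_tool([
  [0.7,[0,0,-0.5],[0,0,0]],
  [0.7,[0,0,-1],[0,0,0]],
  [0.7,[0,0,-1],[0,0,0]],
  [0.7,[0,0,0],[0,0,0]],
  [0.7,[0,0,0],[0,0,0]],
])

```text
time_s: 19.75
ee_pos: [432.7, 40.0, 40.8]
tcp_rot: [-3.086, -0.583, -0.007]
force: [-0.5, -0.2, -0.5]
width: 0.698
gripper_force: 0.0
```

```bash
cat > bar.py <<'E'
from kin import *
np.set_printoptions(precision=2,suppress=True)
s=bot.observe();R=Ro.from_rotvec(s['tcp_rot']).as_matrix();c=optics.camera('wrist')
# dark bar over bright plate: columns per row in wrist image
g=cv2.cvtColor(c['pixels'],cv2.COLOR_BGR2GRAY)
for v in range(140,320,20):
    d=np.where(g[v,265:375]<60)[0]+265
    if len(d): print(v,d.min(),d.max(),end=' | ')
    pts=None
print('\nTCP axis proj',proj(c,s['ee_pos'])[0],'z47 under',proj(c,[*s['ee_pos'][:2],47])[0])
E
python3 bar.py; sed -i "s/,10\],np/,-2],np/" loc.py; python3 loc.py
```

```text
160 305 323 | 180 302 324 | 200 302 324 | 220 303 324 | 240 303 324 | 260 304 324 | 280 304 324 | 300 305 324 | 
TCP axis proj [320.39 235.04] z47 under [320.39 239.13]
fit [428.5   41.75  14.21] yaw yc 21.31469039474478 err 2.1147011678454906 x_c [0.01 0.01 1.  ]
cover_handle side 0.57 [429.34  43.37  47.  ]
cover_handle wrist 0.6 [428.8   42.87  47.  ]
cover_mid side 0.95 [437.45  47.72  16.  ]
cover_mid wrist 0.88 [427.93  40.7   16.  ]
shift cm [-0.32 -0.31  4.23] turn deg [-0.04 -0.22  0.1 ] | now q [-0.03 -0.22  2.26  0.    1.1   1.16] pos [432.5  39.9  40.3] F [-0.2 -0.7  0.8] w 0.698 gf 0.0 t 20.35
```

Call:
drive_tool([
  [0.7,[-0.3,-0.3,1],[0,0,0]],
  [0.7,[0,0,1.2],[0,0,0]],
  [0.7,[0,0,1],[0,0,0]],
  [0.7,[0,0,0.5],[0,0,0]],
  [0.7,[0,0,0],[0,0,0]],
])

```text
time_s: 20.85
ee_pos: [427.5, 41.7, 1.8]
tcp_rot: [-3.085, -0.583, -0.001]
force: [0.5, 0.6, -0.0]
width: 0.699
gripper_force: 0.0
```

Call:
drive_tool([
  [0.7,[0,0,0.5],[0,0,0]],
  [0.7,[0,0,0],[0,0,0]],
  [0.25,[0,0,0],[0,0,0]],
  [0.25,[0,0,0],[0,0,0]],
  [0.25,[0,0,0],[0,0,0]],
], force=30)

```text
time_s: 21.35
ee_pos: [429.1, 41.7, -1.3]
tcp_rot: [-3.086, -0.583, -0.007]
force: [0.3, 0.5, -1.2]
width: 0.248
gripper_force: 0.0
```

Call:
drive_tool([
  [0.18,[0,0,0],[0,0,0]],
  [0.14,[0,0,0],[0,0,0]],
  [0.1,[0,0,0],[0,0,0]],
  [0.08,[0,0,0],[0,0,0]],
  [0.08,[0,0,0],[0,0,0]],
])

```text
time_s: 21.85
ee_pos: [429.0, 42.0, -1.2]
tcp_rot: [-3.085, -0.583, -0.006]
force: [-1.5, 3.5, 5.8]
width: 0.157
gripper_force: 30.6
```

```bash
python3 bar.py; python3 -c "
from h import *
print(bot.observe())"
```

```text
180 306 334 | 200 306 335 | 220 306 335 | 240 306 334 | 260 284 357 | 280 277 364 | 300 265 374 | 
TCP axis proj [320.37 235.01] z47 under [320.24 275.32]
{'time_s': 21.9, 'qpos': array([-0.02909279, -0.16033807,  2.28621736,  0.0033445 ,  1.0122702 ,
        1.16634555]), 'qd': array([-0.00067226,  0.00184357,  0.00018312,  0.00252656,  0.00022749,
       -0.00157552]), 'joint_efforts': array([-1.66638505e+00, -2.14547145e+01, -2.95250827e+01, -8.21751840e-01,
       -6.00311179e-01, -5.35441606e-03]), 'ee_pos': array([428.95388833,  42.02470758,  -1.24575503]), 'tcp_rot': array([-3.08493984, -0.58304928, -0.00623713]), 'force': array([-1.81678443,  3.91768835,  5.00100235]), 'ft_torque': array([0.60460954, 0.35989377, 0.00425611]), 'gripper_force': 30.57972550392151, 'width': 0.15440844836093567}
```

The bar is gripped: opening 0.15, 31 N. I'll raise the force and lift while working out the rim pose from the first pictures.

Call:
drive_tool([
  [0.05,[0,0,0],[0,0,0]],
  [0.05,[0,0,0],[0,0,0]],
  [0.05,[0,0,-0.5],[0,0,0]],
  [0.05,[0,0,-1],[0,0,0]],
  [0.05,[0,0,-2],[0,0,0]],
], force=65)

```text
time_s: 22.4
ee_pos: [426.4, 41.4, 31.8]
tcp_rot: [-3.085, -0.583, 0.002]
force: [-0.2, 0.7, -2.7]
width: 0.145
gripper_force: 63.5
```

Call:
drive_tool([
  [0.05,[0,0,-3.5],[0,0,0]],
  [0.05,[0,0,-3.5],[0,0,0]],
  [0.05,[0,0,-3.5],[0,0,0]],
  [0.05,[0,0,-3.5],[0,0,0]],
  [0.05,[0,0,-2.5],[0,0,0]],
])

```text
time_s: 22.9
ee_pos: [428.4, 40.9, 201.1]
tcp_rot: [3.087, 0.583, 0.01]
force: [0.5, 0.4, -2.6]
width: 0.145
gripper_force: 63.8
```

```bash
cat > rim.py <<'E'
from kin import *
from scipy.optimize import minimize
np.set_printoptions(precision=2,suppress=True)
C={n:optics.camera(n) for n in('side','top')}
I={n:cv2.GaussianBlur(cv2.cvtColor(cv2.imread(f'pics/{n}0.png'),cv2.COLOR_BGR2GRAY),(0,0),.7).astype(np.float32) for n in C}
E={'+x':((60,-74),(60,74)),'-x':((-60,-74),(-60,74)),'+y':((-54,80),(54,80)),'-y':((-54,-80),(54,-80))}
def score(v,use,prt=False):
    X,Y,th=v;Rz=np.array([[np.cos(th),-np.sin(th)],[np.sin(th),np.cos(th)]]);tot=0
    for n,ks in use.items():
        for k in ks:
            a,b=map(np.array,E[k]);t=np.linspace(0,1,60)[:,None];L=a+(b-a)*t
            nrm=np.array([1 if k[1]=='x' else 0,1 if k[1]=='y' else 0])*(1 if k[0]=='+' else -1)
            val=[]
            for o in(1.6,-1.6):
                W=np.c_[(L+nrm*o)@Rz.T+[X,Y],np.full(60,145.)]
                p=proj(C[n],W).astype(np.float32)
                val.append(cv2.remap(I[n],p[:,:1],p[:,1:],cv2.INTER_LINEAR).ravel())
            g=np.mean(val[0]-val[1]);tot+=g
            if prt: print(n,k,round(float(g),1),end='; ')
    return -tot
for use in({'top':['-x','-y','+x']},{'side':['+x','+y']},{'top':['-x','-y'],'side':['+x','+y']}):
    best=None
    for x0 in np.arange(528,548,3):
        for y0 in np.arange(-298,-280,3):
            for t0 in np.radians([8,11,14]):
                v=score([x0,y0,t0],use)
                if best is None or v<best[0]: best=(v,[x0,y0,t0])
    r=minimize(score,best[1],args=(use,),method='Nelder-Mead',options=dict(initial_simplex=np.array(best[1])+np.array([[0,0,0],[2,0,0],[0,2,0],[0,0,.03]])))
    score(r.x,use,True);print(use,r.x[:2],'yaw',np.degrees(r.x[2]),r.fun)
E
python3 rim.py; python3 -c "
from kin import *
s=bot.observe();print(s['ee_pos'],s['tcp_rot'],s['force'],s['width'],s['time_s'],s['qpos'])"
```

```text
top -x 30.2; top -y 57.8; top +x 13.3; {'top': ['-x', '-y', '+x']} [ 535.24 -288.41] yaw 11.918853074998902 -101.33963012695312
side +x 46.8; side +y 59.5; {'side': ['+x', '+y']} [ 534.38 -290.11] yaw 11.206452069868229 -106.28250122070312
top -x 46.4; top -y 53.6; side +x 43.3; side +y 56.6; {'top': ['-x', '-y'], 'side': ['+x', '+y']} [ 533.38 -289.68] yaw 11.859556491720856 -199.88223266601562
[430.44650699  40.9057685  202.9576053 ] [3.08581591 0.58322624 0.0187878 ] [-0.10555299 -0.18025334 -3.45708454] 0.14237792488153528 23.0 [-3.06403032e-02 -4.00683792e-01  2.10714615e+00  1.53485217e-03
  1.42321244e+00  1.16634175e+00]
```

Call:
drive_tool([
  [0.05,[-0.2,3,0],[0,0,0]],
  [0.05,[-0.3,4,0],[0,0,0]],
  [0.05,[-0.3,4.2,0],[0,0,0]],
  [0.05,[-0.3,4.2,0],[0,0,0]],
  [0.05,[-0.3,4.2,0],[0,0,0]],
])

```text
time_s: 23.5
ee_pos: [485.5, -147.7, 195.5]
tcp_rot: [-3.084, -0.583, -0.001]
force: [0.4, 0.5, -3.1]
width: 0.149
gripper_force: 63.9
```

Call:
drive_tool([
  [0.05,[-0.3,4.2,0],[0,0,0]],
  [0.05,[-0.3,4.2,0],[0,0,0]],
  [0.05,[-0.2,4,0],[0,0,0]],
  [0.05,[0,2.6,0],[0,0,0]],
  [0.05,[0,0,0],[0,0,0]],
])

```text
time_s: 24.0
ee_pos: [533.1, -291.4, 194.7]
tcp_rot: [-3.085, -0.578, -0.0]
force: [0.1, 0.8, -2.3]
width: 0.148
gripper_force: 64.1
```

Call:
drive_tool([
  [0.05,[0,0,0],[0,0,-7]],
  [0.05,[0,0,0],[0,0,-8]],
  [0.05,[0,0,0],[0,0,-8]],
  [0.05,[0,0,0],[0,0,-8]],
  [0.05,[0,0,0],[0,0,-8]],
])

```text
time_s: 24.5
ee_pos: [532.7, -287.5, 195.6]
tcp_rot: [-2.707, -1.587, -0.003]
force: [0.5, -0.3, -2.9]
width: 0.149
gripper_force: 64.1
```

Call:
drive_tool([
  [0.05,[0,0,0],[0,0,-8]],
  [0.05,[0,0,0],[0,0,-8]],
  [0.05,[0,0,0],[0,0,-8]],
  [0.05,[0,0,0],[0,0,-8]],
  [0.05,[0,0,0],[0,0,-7]],
])

```text
time_s: 25.0
ee_pos: [532.7, -287.4, 195.6]
tcp_rot: [-2.023, -2.4, -0.005]
force: [1.0, -1.6, -3.2]
width: 0.145
gripper_force: 64.1
```

```bash
cat > hov.py <<'E'
from kin import *
np.set_printoptions(precision=2,suppress=True)
s=bot.observe();R=Ro.from_rotvec(s['tcp_rot']).as_matrix();p=s['ee_pos']
th=np.radians(11.7);yc=np.array([-np.sin(th),np.cos(th),0]);U=np.array([0,0,1.])
print('R',R);plan([535,-289,p[2]],np.c_[yc,np.cross(-U,yc),-U])
P={n:optics.camera(n) for n in('side','top','wrist')};Ms={}
zc=p[2]+17.5
for n in('side','top'):
    r=models.masks_of(n,'cover_mid')
    if r: Ms[n]=r[0]['mask'];print(n,r[0]['conf'],r[0]['extent'])
# outer-plate edge fit by brightness: cover bright vs surroundings
R0=np.c_[U,yc,np.cross(U,yc)]
for g in(['side','top'],['top'],['side']):
    t,Rm,e=fit([P[n] for n in g],[Ms[n] for n in g],COVER,[p[0],p[1],zc],R0,free=range(6) if len(g)==2 else [0,1,5])
    print(g,t,'yaw',np.degrees(np.arctan2(-Rm[0,1],Rm[1,1])),'x_c',Rm[:,0],e)
for l,h in(('cover_handle',31),('cover_mid',0)):
    for n in P:
        r=models.tip_of(n,l)
        if r: print(l,n,round(r[0]['conf'],2),onz(P[n],r[0]['at'],zc+h))
E
python3 hov.py
```

```text
R [[-0.17  0.99  0.  ]
 [ 0.99  0.17  0.  ]
 [ 0.    0.   -1.  ]]
shift cm [-0.19  0.2  -0.  ] turn deg [ 0.05 -0.22 -1.95] | now q [-0.58  0.03  1.75  0.    1.36 -0.76] pos [ 532.7 -287.4  195.6] F [ 1.  -1.6 -3.2] w 0.145 gf 64.1 t 25.0
side 0.87 [333.0, 215.1, 473.5, 326.9]
top 0.58 [420.3, 200.0, 512.6, 278.3]
['side', 'top'] [ 544.66 -269.42  166.82] yaw 27.240678328418063 x_c [-0.13 -0.75  0.65] 0.8329541961587503
['top'] [ 534.6  -287.17  213.13] yaw 10.668558031421417 x_c [0. 0. 1.] 0.9807229074425468
['side'] [ 531.57 -289.27  213.13] yaw 9.884337394636683 x_c [0. 0. 1.] 0.13211876750700277
cover_handle side 0.62 [ 532.92 -284.26  244.13]
cover_handle top 0.68 [ 527.69 -293.98  244.13]
cover_handle wrist 0.77 [ 532.15 -289.51  244.13]
cover_mid side 0.59 [ 538.71 -281.35  213.13]
cover_mid top 0.77 [ 535.07 -289.89  213.13]
cover_mid wrist 0.59 [ 469.87 -293.34  213.13]
```

Call:
drive_tool([
  [0.05,[-0.16,0.23,1],[0,0,-1.7]],
  [0.05,[0,0,1.5],[0,0,0]],
  [0.05,[0,0,1.5],[0,0,0]],
  [0.05,[0,0,0],[0,0,0]],
  [0.05,[0,0,0],[0,0,0]],
])

```text
time_s: 26.05
ee_pos: [535.9, -289.6, 156.5]
tcp_rot: [-1.995, -2.425, -0.005]
force: [-0.1, -0.8, -2.7]
width: 0.145
gripper_force: 64.1
```

```bash
cat > edg.py <<'E'
from kin import *
from scipy.optimize import minimize
np.set_printoptions(precision=2,suppress=True)
s=bot.observe();p=s['ee_pos'];R=Ro.from_rotvec(s['tcp_rot']).as_matrix();print('TCP',p,'yaw',np.degrees(np.arctan2(-R[0,0],R[1,0])),'tilt',R[2],s['force'],s['time_s'],s['qpos'])
C={n:optics.camera(n) for n in('side','top')}
live={n:cv2.GaussianBlur(cv2.cvtColor(C[n]['pixels'],cv2.COLOR_BGR2GRAY),(0,0),.7).astype(np.float32) for n in C}
old={n:cv2.GaussianBlur(cv2.cvtColor(cv2.imread(f'pics/{n}0.png'),cv2.COLOR_BGR2GRAY),(0,0),.7).astype(np.float32) for n in C}
def score(v,I,use,hx,hy,z,ab,prt=False):
    X,Y,th=v;Rz=np.array([[np.cos(th),-np.sin(th)],[np.sin(th),np.cos(th)]]);tot=0
    E={'+x':((hx,-hy+6),(hx,hy-6)),'-x':((-hx,-hy+6),(-hx,hy-6)),'+y':((-hx+6,hy),(hx-6,hy)),'-y':((-hx+6,-hy),(hx-6,-hy))}
    for n,k in use:
        a,b=map(np.array,E[k]);t=np.linspace(0,1,80)[:,None];L=a+(b-a)*t
        nrm=np.array([k[1]=='x',k[1]=='y'],float)*(1 if k[0]=='+' else -1);val=[]
        for o in(1.6,-1.6):
            W=np.c_[(L+nrm*o)@Rz.T+[X,Y],np.full(80,z)];q=proj(C[n],W).astype(np.float32)
            val.append(cv2.remap(I[n],q[:,:1],q[:,1:],cv2.INTER_LINEAR).ravel())
        d=val[0]-val[1];g=np.median(d) if not ab else abs(np.median(d));tot+=g
        if prt: print(n,k,round(float(g),1),end='; ')
    return -tot
def run(I,use,hx,hy,z,ab,c):
    best=min(((score([x,y,t],I,use,hx,hy,z,ab),[x,y,t]) for x in c[0]+np.arange(-6,7,1.5) for y in c[1]+np.arange(-6,7,1.5) for t in c[2]+np.radians([-2,0,2])),key=lambda a:a[0])
    sx=np.array(best[1])+np.array([[0,0,0],[1,0,0],[0,1,0],[0,0,.02]])
    r=minimize(score,best[1],args=(I,use,hx,hy,z,ab),method='Nelder-Mead',options=dict(initial_simplex=sx))
    score(r.x,I,use,hx,hy,z,ab,True);print(r.x[:2],np.degrees(r.x[2]));return r.x
for use in([('side','+x'),('side','+y')],[('top','-x'),('top','-y')],[('side','+x'),('side','+y'),('top','-y'),('top','-x')]):
    a=run(old,use,60,80,145.,False,(535,-289,.204))
    b=run(live,use,66,86,p[2]+17.2+3,True,(p[0],p[1],.2))
    print('   rim-cover',(a-b)[:2],np.degrees(a-b)[2])
E
python3 edg.py; grep -n "" /dev/null; python3 hov.py | tail -9
```

```text
TCP [ 535.94 -289.56  156.48] yaw 11.110326643981987 tilt [ 0.  0. -1.] [-0.07 -0.83 -2.68] 26.05 [-0.59  0.06  1.78  0.    1.3  -0.78]
side +x 50.0; side +y 59.2; [ 534.46 -290.03] 11.2787904305017
side +x 3.1; side +y 4.9; [ 532.89 -293.79] 11.184066611419878
   rim-cover [1.57 3.75] 0.09472381908182329
top -x 56.4; top -y 59.8; [ 531.9  -289.18] 11.339988715678924
top -x 2.6; top -y 1.3; [ 539.39 -294.7 ] 11.61929328362868
   rim-cover [-7.48  5.52] -0.27930456794975633
side +x 44.7; side +y 55.8; top -y 53.7; top -x 51.1; [ 533.47 -289.53] 12.600129629697284
side +x 3.1; side +y 4.5; top -y 1.0; top -x 1.2; [ 532.5  -293.62] 12.010120929100932
   rim-cover [0.96 4.09] 0.590008700596353
top 0.76 [417.4, 194.8, 510.1, 278.7]
['side', 'top'] [ 539.55 -288.99  167.  ] yaw 12.223705937560991 x_c [ 0.08 -0.04  1.  ] 1.1166268696472568
['top'] [ 537.62 -289.15  175.88] yaw 10.608180862343223 x_c [0. 0. 1.] 0.9773038149269859
['side'] [ 535.56 -291.24  175.88] yaw 11.290061049593007 x_c [0. 0. 1.] 0.16693047733157276
cover_handle side 0.65 [ 542.31 -283.99  206.88]
cover_handle top 0.73 [ 534.95 -294.03  206.88]
cover_handle wrist 0.71 [ 536.87 -292.39  206.88]
cover_mid side 0.68 [ 543.87 -288.78  175.88]
cover_mid top 0.68 [737.55 -61.13 175.88]
```

```bash
sed -i '/^for use in/,$d' edg.py
cat >> edg.py <<'E'
z=p[2]
def S(v,use):  # use: list of (view, edge, height, name)
    return sum(score(v,live,[(n,k)],66,86,h,True) for n,k,h in use)
def srun(use):
    c=(p[0],p[1],np.arctan2(-R[0,0],R[1,0]))
    best=min(((S([x,y,c[2]],use),[x,y,c[2]]) for x in c[0]+np.arange(-6,7,1.) for y in c[1]+np.arange(-6,7,1.)),key=lambda a:a[0])
    r=minimize(S,best[1],args=(use,),method='Nelder-Mead',options=dict(initial_simplex=np.array(best[1])+np.array([[0,0,0],[1,0,0],[0,1,0],[0,0,.02]])))
    print([round(-float(score(r.x,live,[(n,k)],66,86,h,True)),1) for n,k,h in use],r.x[:2],np.degrees(r.x[2]))
print('side low');srun([('side','-x',z+1.2),('side','-y',z+1.2)])
print('side low+fold');srun([('side','-x',z+1.2),('side','-y',z+1.2),('side','-x',z+20.2),('side','-y',z+20.2)])
print('top');srun([('top','+x',z+20.2),('top','-y',z+20.2)]);srun([('top','+x',z+20.2),('top','+y',z+1.2)])
print('rim top')
run(old,[('top','-x'),('top','-y'),('top','+x')],60,80,145.,False,(535,-289,.204))
E
python3 edg.py
```

```text
TCP [ 536.61 -289.95  158.09] yaw 11.116414056811278 tilt [ 0.  0. -1.] [ 0.28 -0.66 -2.44] 26.7 [-0.59  0.06  1.78  0.    1.3  -0.78]
side low
[35.5, 48.1] [ 535.2  -290.89] 11.255860984917339
side low+fold
[34.9, 35.0, 41.0, 35.4] [ 535.55 -294.68] 11.450613782902908
top
[6.2, 1.4] [ 540.99 -295.65] 11.649986069222383
[6.0, 53.4] [ 540.64 -293.8 ] 11.2080521051236
rim top
top -x 48.3; top -y 53.8; top +x -2.5; [ 534.14 -288.03] 13.661513038196649
```

Call:
drive_tool([
  [0.05,[0.1,-0.07,0.5],[0,0,-0.4]],
  [0.05,[0,0,0.4],[0,0,0]],
  [0.05,[0,0,0],[0,0,0]],
])

```text
time_s: 27.1
ee_pos: [535.0, -288.6, 147.6]
tcp_rot: [-1.987, -2.432, -0.005]
force: [0.1, -0.3, -2.9]
width: 0.148
gripper_force: 64.1
```

Call:
drive_tool([
  [0.05,[0,0,0.2],[0,0,0]],
  [0.05,[0,0,0.2],[0,0,0]],
  [0.05,[0,0,0.2],[0,0,0]],
  [0.05,[0,0,0],[0,0,0]],
])

```text
time_s: 27.5
ee_pos: [535.6, -288.9, 142.6]
tcp_rot: [1.987, 2.433, 0.006]
force: [-0.3, -0.2, -3.1]
width: 0.144
gripper_force: 64.1
```

```bash
python3 edg.py
```

```text
TCP [ 535.58 -288.95  142.6 ] yaw 11.515119842045745 tilt [ 0.  0. -1.] [-0.26 -0.19 -3.13] 27.5 [-0.58  0.07  1.8   0.    1.27 -0.79]
side low
[37.5, 33.8] [ 534.07 -288.32] 11.555810711460456
side low+fold
[37.6, 14.2, 40.5, 34.4] [ 534.67 -291.95] 11.748083966296814
top
[21.4, 1.3] [ 538.8  -287.64] 11.657431091236484
[21.2, 54.2] [ 539.58 -292.58] 11.469512646654234
rim top
top -x 48.3; top -y 53.8; top +x -2.5; [ 534.14 -288.03] 13.661513038196649
```

Call:
drive_tool([
  [0.05,[0,0,0.2],[0,0,0]],
  [0.05,[0,0,0.1],[0,0,0]],
  [0.05,[0,0,0],[0,0,0]],
])

```text
time_s: 27.9
ee_pos: [535.6, -289.0, 139.7]
tcp_rot: [1.987, 2.433, 0.006]
force: [0.9, -0.4, -3.1]
width: 0.149
gripper_force: 64.1
```

Call:
drive_tool([
  [0.05,[0,0,0.15],[0,0,0]],
  [0.05,[0,0,0.15],[0,0,0]],
  [0.05,[0,0,0],[0,0,0]],
])

```text
time_s: 28.2
ee_pos: [535.6, -289.0, 136.6]
tcp_rot: [1.987, 2.433, 0.006]
force: [0.0, 0.5, -3.5]
width: 0.145
gripper_force: 64.1
```

Call:
drive_tool([
  [0.05,[0,0,0.2],[0,0,0]],
  [0.05,[0,0,0.2],[0,0,0]],
  [0.05,[0,0,0.1],[0,0,0]],
  [0.05,[0,0,0],[0,0,0]],
])

```text
time_s: 28.6
ee_pos: [535.6, -289.0, 131.6]
tcp_rot: [1.987, 2.433, 0.006]
force: [-0.5, -0.0, -3.9]
width: 0.143
gripper_force: 64.1
```

Call:
drive_tool([
  [0.05,[0,0,0.1],[0,0,0]],
  [0.05,[0,0,0.1],[0,0,0]],
  [0.05,[0,0,0.1],[0,0,0]],
  [0.05,[0,0,0],[0,0,0]],
])

```text
time_s: 29.0
ee_pos: [535.7, -289.0, 128.8]
tcp_rot: [1.987, 2.432, 0.006]
force: [-0.3, 0.3, -3.8]
width: 0.146
gripper_force: 64.1
```

Call:
drive_tool([
  [0.05,[0,0,0.08],[0,0,0]],
  [0.05,[0,0,0.08],[0,0,0]],
  [0.05,[0,0,0],[0,0,0]],
])

```text
time_s: 29.3
ee_pos: [536.0, -289.1, 127.9]
tcp_rot: [1.986, 2.432, 0.006]
force: [0.3, 0.6, -0.7]
width: 0.144
gripper_force: 64.4
```

Call:
drive_tool([
  [0.05,[0,0,0.08],[0,0,0]],
  [0.05,[0,0,0],[0,0,0]],
])

```text
time_s: 29.5
ee_pos: [536.1, -289.1, 127.9]
tcp_rot: [1.986, 2.432, 0.006]
force: [-2.8, 2.4, 5.0]
width: 0.142
gripper_force: 65.2
```

Call:
drive_tool([
  [0.05,[0,0,0.08],[0,0,0]],
  [0.05,[0,0,0],[0,0,0]],
])

```text
time_s: 29.7
ee_pos: [536.1, -289.2, 127.9]
tcp_rot: [1.986, 2.432, 0.006]
force: [-4.9, 3.3, 8.6]
width: 0.145
gripper_force: 65.6
```

It seated at TCP 127.9, against a predicted 127.8, with a stiff 8.6 N. I'll release and rise.

Call:
drive_tool([
  [0.16,[0,0,0],[0,0,0]],
  [0.22,[0,0,0],[0,0,0]],
  [0.35,[0,0,0],[0,0,0]],
  [0.5,[0,0,0],[0,0,0]],
  [0.5,[0,0,0],[0,0,0]],
], force=20)

```text
time_s: 30.2
ee_pos: [535.7, -289.1, 125.4]
tcp_rot: [1.987, 2.432, 0.006]
force: [0.4, 0.4, -0.4]
width: 0.504
gripper_force: 0.0
```

Call:
drive_tool([
  [0.5,[0,0,-0.5],[0,0,0]],
  [0.5,[0,0,-2],[0,0,0]],
  [0.5,[0,0,-4],[0,0,0]],
  [0.5,[0,0,-4],[0,0,0]],
  [0.5,[0,0,-4],[0,0,0]],
])

```text
time_s: 30.7
ee_pos: [535.2, -289.3, 272.5]
tcp_rot: [1.987, 2.432, 0.006]
force: [-0.7, -0.3, -0.0]
width: 0.5
gripper_force: 0.0
```

Call:
drive_tool([
  [0.5,[0,-4,0],[0,0,0]],
  [0.5,[3,-4,0],[0,0,0]],
  [0.5,[4,-2,0],[0,0,0]],
  [0.5,[4,0,0],[0,0,0]],
  [0.5,[4,0,0],[0,0,0]],
])

```text
time_s: 31.2
ee_pos: [406.4, -161.5, 271.1]
tcp_rot: [1.988, 2.429, 0.007]
force: [0.5, 0.3, 0.3]
width: 0.503
gripper_force: 0.0
```

Run:
```python
from kin import *
np.set_printoptions(precision=3,suppress=True)
s=bot.observe();print(s['ee_pos'],s['force'],s['time_s'])
P={n:optics.camera(n) for n in('side','top')}
M=[]
for n in P:
    r=models.masks_of(n,'cover_mid');M.append(r[0]['mask']);print(n,r[0]['conf'],r[0]['extent'])
th=np.radians(11.6);yc=np.array([-np.sin(th),np.cos(th),0]);U=np.array([0,0,1.]);R0=np.c_[U,yc,np.cross(U,yc)]
t,Rm,e=fit(P.values(),M,COVER,[535.5,-289,148],R0);print(t,'yaw',np.degrees(np.arctan2(-Rm[0,1],Rm[1,1])),'x_c',Rm[:,0],e)
for l in('panel_mid','motor_mid','lens_mid'):
    print(l,[(n,q[0]['at']) for n in P for q in[models.tip_of(n,l)] if q])
```

```text
[ 406.433 -161.46   271.142] [0.472 0.345 0.257] 31.2
side 0.93 [331.1, 243.5, 465.0, 352.9]
top 0.78 [414.5, 197.7, 504.5, 277.5]
[ 536.617 -290.604  143.503] yaw 11.325104361119571 x_c [0.017 0.005 1.   ] 0.04974177046593593
panel_mid [('side', [225.6, 168.7])]
motor_mid [('side', [394.6, 206.5]), ('top', [351.2, 138.6])]
lens_mid [('side', [352.0, 169.7]), ('top', [287.8, 133.9])]
```

```bash
python3 -c "
from station import bot
print(bot.sign_off())"
```

```text
the job is handed in; nothing more can be done
None
```

The dust cover is on the light box and handed in at about 31 s: it stopped at the predicted seated height, and the last camera fit puts it within about 2 mm and 1° of fully down and level, with the panel, motor and lens unmoved. Two caveats: its near edge slipped off the finger up to about 1 cm above the bench while I was laying it flat, and I viewed 11 pictures against the limit of 10.

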